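Serve the walnuts: scoop them onto the tray and dock the tray

ROBOT

A 6-joint arm with a two-finger parallel gripper is mounted at the origin on the work surface. World frame = base frame: x ahead of the robot, y to its left, z up, the work surface at z = 0. Lengths are in m, angles in rad, forces in N, time in s.
With the tool pointing down it reaches from about 0.375 to 0.9 m from the base axis. Payload 3.1 kg.
Tool frame: the origin (TCP) lies midway between the tips of the shut fingers; the grasp point (between the pads) lies 19 mm behind it; y points along the fingers, x is the direction in which the jaws open and shut, and the axes are right-handed (so a half turn about y gives the same grasp; the last joint's range is limited). The gripper opens to 85 mm and grips with 20 to 120 N. Pads are 22 mm wide; open, the fingers measure 114 mm over their backs; the gripper's body (76 mm by 85 mm) begins 54 mm behind the grasp point. The pads swing forward as they close: fully open they stand 13 mm farther back than shut.
Start: joints at [1.079, 0.527, 1.433, -0, 1.181, -0.178], TCP at [0.192, 0.595, 0.231] pointing down, gripper open.
Joint ranges: [-3.08, 3.08], [-0.75, 2.2], [0.22, 2.44], [-1.43, 4.57], [0, 2.65], [-2.85, 2.85]. Speed limits (rad/s): [2.79, 2.79, 3.14, 3.14, 3.14, 3.14].

INTERFACE

Orientations are given as a unit quaternion [x, y, z, w].
In Python, from station import observe, camera, sign_off gives the robot as it stands.
- The arm moves only by the shell command python3 -m jog 'ROWS' [FORCE]. ROWS is JSON, a list of rows, each an object of numbers: "dx", "dy", "dz": the shift along the world's x, y, z in m; "ax", "ay", "az": the turn, a rotation vector about the world's x, y, z in degrees; "fingers": the closure, from -1 (fully open) to 1 (shut). A call has 1 to 10 rows; each row is the pose to reach, as a shift and turn from the pose measured when the call began; what a row does not reach only later rows make up. A row lasts 1/10 s, in which the tool goes at most 50 mm and 8.59 degrees, less where a joint would pass 70% of its speed; a pose out of reach is approached as far as the arm can. A call with a gripper value outside its range is refused whole. The fingers move at their own pace and stop on an object; FORCE is the grip in N (left out, the last holds). Time passes only in rows, so rows that repeat a pose let the fingers close. It gives the time, the measured TCP pose, the force and the opening at its end, in the units of the state.
- observe(): the state, without advancing time (a new reading comes with each control period).
- camera(name): name is "scene" or "top" or "wrist"; returns a dict with "img" (480x640x3 uint8, blue, green, red), "z_map" (480x640 float32, m along the optical axis (not along the pixel's ray), 0 where there is no reading), "vfov" (degrees; the focal length in pixels is half the picture's height over the tangent of half this angle, whatever the lens; pixels are square), "cx", "cy" (the principal point, pixels), "T" (4x4, takes a point from camera to world coordinates); the wrist camera has in their place "tool_from_camera" (4x4, takes a point from camera to tool coordinates, whose origin is the TCP and whose axes are the tool frame's). Camera axes: x right, y up, looking along -z (the intrinsics and any distortion apply to the point x, -y, -z); pixel columns grow to the right and rows downward; lengths in m; the calibration is good to about 2 mm. A picture is of the moment at which its call begins: read the wrist's pose just before it.
- sign_off(): hands the job in, once; it reports no verdict.
The state is a dict: "time_s": time; "joints": joint angles; "joint_velocities": joint speeds; "effort": joint torques, N m; "tool_pos": TCP position; "tool_rot": TCP orientation; "contact_force": force on the tool from outside, world axes, zero at the start; "wrist_torque": the same for the moment, N m; "finger_gap": finger opening in m.
Only numpy, scipy, OpenCV 4.12 (cv2) and the standard library are available. Lean on these libraries where they do the work, as an engineer would, in place of code of your own. Each camera call takes 0.05 s, during which the arm holds its last target.

TASK

Using the scoop, and never touching the nuts with the gripper, move every walnut from the nut box into the steel tray while the tray still stands in front of its wooden stand. When all are in the tray, it remains to put the scoop back, standing level on the middle of the green coaster, shut the lid of the nut box, and slide the loaded tray fully home against the back of the stand. Leave the glasses, the sugar bowl and the toothpick holder where they are.

Things in the scene. Friction and masses are not known exactly. Their poses are not given: they have to be found in the camera images.
- nut_box: White ceramic nut box, open on top, fixed. Outside 210 (x) by 92 (y) by 50 mm high, walls and floor 5 mm, inside 200 by 82 mm. Origin: centre of its underside; x runs along its length towards the hinge end of its lid, z up. The walnuts start in the hinge-side two thirds; the rest (-x end) is empty.
- lid (a joint): Flat wooden lid of the nut box, 210 by 92 by 8 mm, hinged across the box's +x end. Value: opening angle in rad, 0 = shut flat on the rim, 1.6 to 1.85 = standing open, limit 1.9. A stiff hinge (0.24 N m) holds it at any angle, so it must be pushed down all the way; pushed from behind near its upper edge it needs about 2 N.
- lid_hinge (a point): The lid's hinge line, middle of its length, 50 mm above the table, at the box's +x end. The point turns with the lid: seen from here the lid runs 210 mm along the point's -x, its outer face is 8 mm along the point's +z, the hinge line is the point's y.
- scoop: Steel scoop, 120 g, starts on the coaster. Pan 75 long (x) by 74 wide (y), floor 2 thick, side and back walls 35 mm high (sides 2 thick), open at the nose (+x). A stem behind the back wall carries a level wooden handle running back along -x, 16 wide (y), 18 high, from x = -43 to -119 mm, its centre line 101 mm up. Origin: centre of the pan's underside; z up.
- scoop_grip (a point): Point on the scoop's handle, in its centre line, to grip from above with the fingers either side: 77.5 mm behind and 101 mm above the scoop's origin.
- coaster: Green plastic coaster, 100 by 100 mm, 5 mm thick, fixed to the table. Origin: centre of its underside.
- tray: Small stainless steel tray, 150 long (x) by 130 wide (y), rim 30 mm high, floor and walls 3 mm, 400 g, slides on the table. Origin: centre of its underside; +x is the end that enters the stand. A bar handle 14 wide (y), 16 mm high, sticks out 70 mm from the middle of the -x rim (x = -75 to -145 mm), its centre line 22 mm above the table.
- stand: Low dark wooden tray stand, fixed: two side rails 136 mm apart inside (x = -25 to 88 mm, 52 high, 12 mm lips reaching inwards 42 to 52 mm up), flared cheeks at the open front (to x = -52), a back stop, no floor: the tray slides in on the table along +x, 3 mm to spare either side. Origin: on the table, where the tray's origin lies when the tray touches the stop.
- nut0: Walnut in its shell, near enough a 31 mm ball, 13 g, smooth and slippery (friction about 0.3), rolls easily; origin at its centre. Four to six walnuts are there; absent ones have no pose.
- nut1: Walnut in its shell, near enough a 31 mm ball, 13 g, smooth and slippery (friction about 0.3), rolls easily; origin at its centre. Four to six walnuts are there; absent ones have no pose.
- nut2: Walnut in its shell, near enough a 31 mm ball, 13 g, smooth and slippery (friction about 0.3), rolls easily; origin at its centre. Four to six walnuts are there; absent ones have no pose.
- nut3: Walnut in its shell, near enough a 31 mm ball, 13 g, smooth and slippery (friction about 0.3), rolls easily; origin at its centre. Four to six walnuts are there; absent ones have no pose.
- nut4: Walnut in its shell, near enough a 31 mm ball, 13 g, smooth and slippery (friction about 0.3), rolls easily; origin at its centre. Four to six walnuts are there; absent ones have no pose.
- nut5: Walnut in its shell, near enough a 31 mm ball, 13 g, smooth and slippery (friction about 0.3), rolls easily; origin at its centre. Four to six walnuts are there; absent ones have no pose.
- glass0: Empty clear tea glass, 60 mm across, 85 mm high; a bystander, not to be disturbed. Origin: centre of its underside.
- glass1: Empty clear tea glass, 60 mm across, 85 mm high; a bystander, not to be disturbed. Origin: centre of its underside.
- sugar_bowl: White ceramic sugar bowl with its lid on, 90 mm across, 90 mm high; a bystander, not to be disturbed. Origin: centre of its underside.
- pick_holder: Round wooden toothpick holder with a push button on top, 48 mm across, 68 mm high; a bystander, not to be disturbed. Origin: centre of its underside.
There are look-alikes about, which are no part of the job. Leave any purple or turquoise look-alike of the nut2 alone.

How it is judged:
On the way, in this order (a step that is already met when the one before it is completed fails the run):
1. at least one walnut lies in the scoop, lifted clear of the nut box (((x of nut0 in the frame of scoop between -0.04 and 0.045 m and y of nut0 in the frame of scoop between -0.037 and 0.037 m and z of nut0 in the frame of scoop below 0.06 m and height (world z) of nut0 above 0.09 m) or (x of nut1 in the frame of scoop between -0.04 and 0.045 m and y of nut1 in the frame of scoop between -0.037 and 0.037 m and z of nut1 in the frame of scoop below 0.06 m and height (world z) of nut1 above 0.09 m) or (x of nut2 in the frame of scoop between -0.04 and 0.045 m and y of nut2 in the frame of scoop between -0.037 and 0.037 m and z of nut2 in the frame of scoop below 0.06 m and height (world z) of nut2 above 0.09 m) or (x of nut3 in the frame of scoop between -0.04 and 0.045 m and y of nut3 in the frame of scoop between -0.037 and 0.037 m and z of nut3 in the frame of scoop below 0.06 m and height (world z) of nut3 above 0.09 m) or (x of nut4 in the frame of scoop between -0.04 and 0.045 m and y of nut4 in the frame of scoop between -0.037 and 0.037 m and z of nut4 in the frame of scoop below 0.06 m and height (world z) of nut4 above 0.09 m) or (x of nut5 in the frame of scoop between -0.04 and 0.045 m and y of nut5 in the frame of scoop between -0.037 and 0.037 m and z of nut5 in the frame of scoop below 0.06 m and height (world z) of nut5 above 0.09 m))), for 0.2 s.
2. every walnut lies in the tray while the tray is still outside the stand (x of nut0 in the frame of tray between -0.075 and 0.075 m and y of nut0 in the frame of tray between -0.065 and 0.065 m and z of nut0 in the frame of tray between 0.005 and 0.06 m and x of nut1 in the frame of tray between -0.075 and 0.075 m and y of nut1 in the frame of tray between -0.065 and 0.065 m and z of nut1 in the frame of tray between 0.005 and 0.06 m and x of nut2 in the frame of tray between -0.075 and 0.075 m and y of nut2 in the frame of tray between -0.065 and 0.065 m and z of nut2 in the frame of tray between 0.005 and 0.06 m and x of nut3 in the frame of tray between -0.075 and 0.075 m and y of nut3 in the frame of tray between -0.065 and 0.065 m and z of nut3 in the frame of tray between 0.005 and 0.06 m and x of nut4 in the frame of tray between -0.075 and 0.075 m and y of nut4 in the frame of tray between -0.065 and 0.065 m and z of nut4 in the frame of tray between 0.005 and 0.06 m and x of nut5 in the frame of tray between -0.075 and 0.075 m and y of nut5 in the frame of tray between -0.065 and 0.065 m and z of nut5 in the frame of tray between 0.005 and 0.06 m and x of tray in the frame of stand below -0.05 m), for 0.3 s.
At the end, for the whole second after the job is handed in: Every walnut lies inside the tray's rim; the tray is home in the stand (within 8 mm of the back stop and 8 mm sideways); the lid is shut (under 0.06 rad); the scoop stands level on the coaster, its pan centred within 35 mm of the coaster's centre; all at rest (x of nut0 in the frame of tray between -0.075 and 0.075 m and y of nut0 in the frame of tray between -0.065 and 0.065 m and z of nut0 in the frame of tray between 0.005 and 0.06 m and x of nut1 in the frame of tray between -0.075 and 0.075 m and y of nut1 in the frame of tray between -0.065 and 0.065 m and z of nut1 in the frame of tray between 0.005 and 0.06 m and x of nut2 in the frame of tray between -0.075 and 0.075 m and y of nut2 in the frame of tray between -0.065 and 0.065 m and z of nut2 in the frame of tray between 0.005 and 0.06 m and x of nut3 in the frame of tray between -0.075 and 0.075 m and y of nut3 in the frame of tray between -0.065 and 0.065 m and z of nut3 in the frame of tray between 0.005 and 0.06 m and x of nut4 in the frame of tray between -0.075 and 0.075 m and y of nut4 in the frame of tray between -0.065 and 0.065 m and z of nut4 in the frame of tray between 0.005 and 0.06 m and x of nut5 in the frame of tray between -0.075 and 0.075 m and y of nut5 in the frame of tray between -0.065 and 0.065 m and z of nut5 in the frame of tray between 0.005 and 0.06 m and x of tray in the frame of stand above -0.008 m and y of tray in the frame of stand between -0.008 and 0.008 m and linear speed of each of tray, scoop below 0.02 m/s and value of joint lid below 0.06 rad and horizontal distance between scoop and coaster below 0.035 m and height (world z) of scoop below 0.012 m and angle between scoop's own z axis and vertical below 0.12 rad); the robot touches nothing.
It fails at once if the gripper or arm touches a walnut (contact force between any of the fingers, the arm and nut0 above 0.3 N or contact force between any of the fingers, the arm and nut1 above 0.3 N or contact force between any of the fingers, the arm and nut2 above 0.3 N or contact force between any of the fingers, the arm and nut3 above 0.3 N or contact force between any of the fingers, the arm and nut4 above 0.3 N or contact force between any of the fingers, the arm and nut5 above 0.3 N).
It fails at once if a glass, the sugar bowl or the toothpick holder is moved more than 25 mm (distance of any of glass0, glass1, sugar_bowl, pick_holder from where it was at the start of the episode above 0.025 m).
Of nut0, nut1, nut2, nut3, nut4, nut5 only 4 to 6 are there at a start; the rules pass over those that are not, and their reading is None.
At some moment in a run one of tray, scoop may be knocked a few centimetres aside while the robot is not near it.
It also fails if it takes over 210 s, if anything falls off the work surface, if the arm or the gripper's body presses on something with over 40 N, if the wrist force passes 120 N, or if a joint passes its speed limit or range.

## Working session

There is one attempt and no reset: what is moved stays moved. The work goes in short steps, Python scripts to look and compute and a shell command to move; the robot and the scene stay as the last step left them, time stands still between calls to the robot, and variables do not carry over. Pictures are saved under pics/ and viewed, and the job is handed in when it is done.

```bash
ls; mkdir -p pics; cat > h.py <<'E'
import numpy as np, cv2
from station import observe, camera
def K(c):
    f=240/np.tan(np.radians(c["vfov"]/2)); return f
def snap(n,fn):
    c=camera(n); cv2.imwrite('pics/'+fn+'.png',c["img"]); np.savez('pics/'+fn+'.npz',**{k:v for k,v in c.items()}); return c
def load(fn): return np.load('pics/'+fn+'.npz')
def pt(c,u,v,z=None):
    "world point of pixel; by depth, or on plane world z"
    f=K(c); d=np.array([(u-c["cx"])/f,-(v-c["cy"])/f,-1.0]); T=c["T"]
    if z is None:
        p=d*c["z_map"][int(v),int(u)]
    else:
        w=T[:3,:3]@d; p=d*(z-T[2,3])/w[2]
    return T[:3,:3]@p+T[:3,3]
def proj(c,P):
    T=np.linalg.inv(c["T"]); q=T[:3,:3]@np.array(P)+T[:3,3]; f=K(c)
    return c["cx"]+f*q[0]/-q[2], c["cy"]-f*q[1]/-q[2]
E
python3 - <<'E'
from h import *
for n in ("top","scene","wrist"):
    c=snap(n,n+"0"); print(n,c.keys(),c["vfov"],c["cx"],c["cy"]); 
    if "T" in c: print(c["T"].round(3))
    else: print(c["tool_from_camera"].round(3))
print(observe())
E
```

```text
pics
top dict_keys(['img', 'z_map', 'vfov', 'cx', 'cy', 'T']) 54.8531386988121 319.73252885688936 241.67361954795538
[[-0.018  0.995 -0.093  0.471]
 [-1.    -0.019 -0.     0.026]
 [-0.002  0.093  0.996  1.033]
 [ 0.     0.     0.     1.   ]]
scene dict_keys(['img', 'z_map', 'vfov', 'cx', 'cy', 'T']) 44.000376243663986 320.5315699160455 234.95389982795868
[[-0.865 -0.435  0.25   0.837]
 [ 0.502 -0.763  0.407  0.436]
 [ 0.013  0.478  0.878  0.998]
 [ 0.     0.     0.     1.   ]]
wrist dict_keys(['img', 'z_map', 'vfov', 'cx', 'cy', 'tool_from_camera']) 67.0829167511129 317.11735212080697 236.26907115669974
[[ 1.     0.    -0.001  0.   ]
 [-0.001  0.283 -0.959 -0.143]
 [ 0.     0.959  0.283  0.073]
 [ 0.     0.     0.     1.   ]]
{'time_s': 0.15, 'joints': array([ 1.07951841e+00,  5.28267148e-01,  1.43362849e+00,  1.39332637e-06,
        1.18142428e+00, -1.78488407e-01]), 'joint_velocities': array([-0.00132066, -0.00389015, -0.00397913,  0.00063376, -0.00029966,
        0.00238277]), 'effort': array([-2.11145384e-06, -4.42746770e+01, -1.78276080e+01, -2.54865627e-04,
        5.65491035e-03,  2.08757530e-05]), 'tool_pos': array([0.19201462, 0.59417861, 0.23054298]), 'tool_rot': array([ 0.57204201,  0.41546838, -0.41656827, -0.57151102]), 'contact_force': array([-0.74681138,  0.01163151, -0.20756486]), 'wrist_torque': array([ 0.00628432, -0.03025893,  0.00251844]), 'finger_gap': 0.08546142774349998}
```

View pics/top0.png

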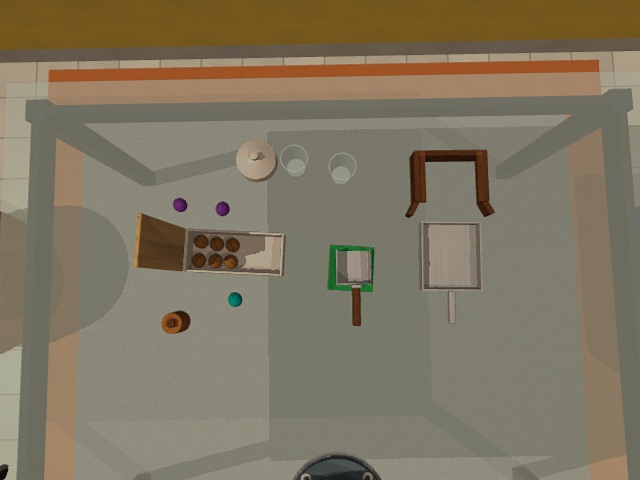

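View pics/scene0.png

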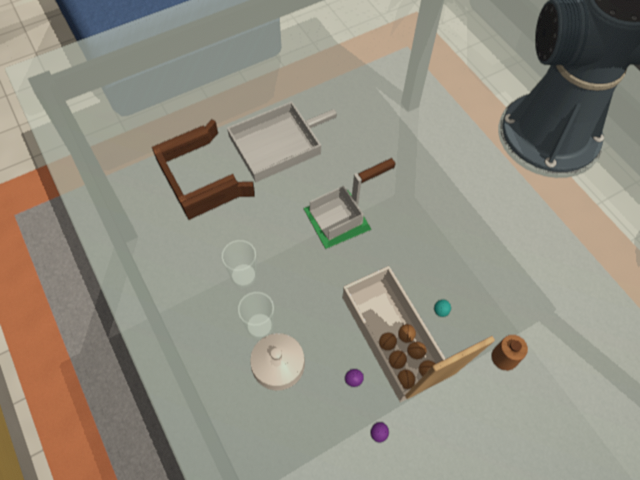

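```bash
python3 - <<'E'
import cv2
i=cv2.imread('pics/top0.png')
cv2.imwrite('pics/c1.png',cv2.resize(i[190:290,130:300],None,fx=4.7,fy=4.7,interpolation=cv2.INTER_CUBIC))
cv2.imwrite('pics/c2.png',cv2.resize(i[140:330,320:500],None,fx=3.1,fy=3.1,interpolation=cv2.INTER_CUBIC))
E
```

```text
(no output)
```

View pics/c1.png

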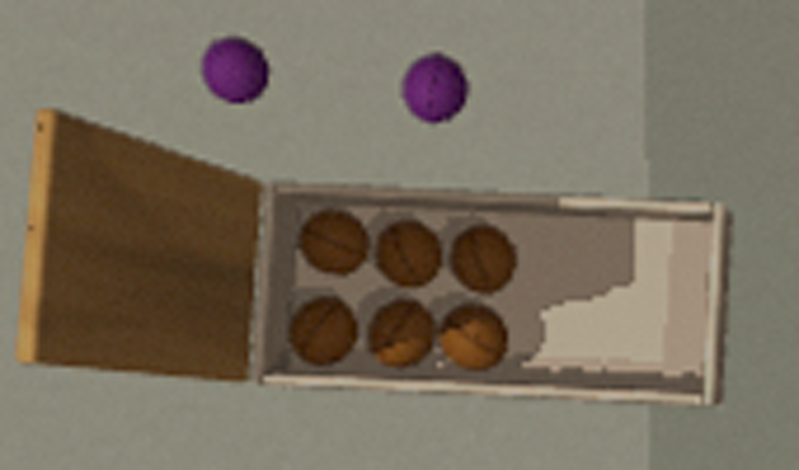

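View pics/c2.png

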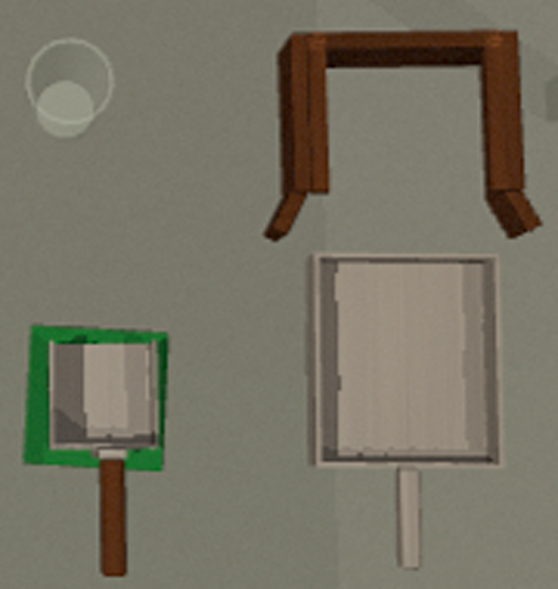

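```bash
cat > m.py <<'E'
from h import *
c=load('top0')
def A(x,y): return x/4.7+130-.0, y/4.7+190
def B(x,y): return x/3.1+320, y/3.1+140
def show(n,l,f,z):
    P=np.array([pt(c,*f(*q),z) for q in l]); print(n); print(P[:,:2].round(4).tolist()); print('mean',P[:,:2].mean(0).round(4)); return P
b=show('box rim TL BL TR BR',[(263,183),(260,381),(728,203),(718,404)],A,.05)
d=(b[2]+b[3]-b[0]-b[1])/2; print('axis from hinge to -x',np.degrees(np.arctan2(d[1],d[0])),np.hypot(*d[:2]))
show('lid top edge',[(50,110),(28,362)],A,.255)
show('nuts',[(334,242),(409,253),(482,258),(323,331),(401,333),(473,337)],A,.0205)
show('coaster',[(35,325),(167,333),(163,470),(24,463)],B,.005)
show('scoop rim',[(50,342),(156,341),(50,448),(157,447)],B,.042)
show('handle ends',[(112,460),(113,575)],B,.115)
t=show('tray rim TL TR BL BR',[(310,254),(498,255),(310,466),(502,465)],B,.03)
show('tray handle',[(407,468),(409,568)],B,.03)
show('stand lips inner fl, fr,',[(328,192),(488,192)],B,.052)
show('stand back outer',[(293,33),(517,32)],B,.052)
show('stand inner back',[(327,68),(483,68)],B,.0)
show('cheeks',[(272,240),(510,237)],B,.052)
for q in [(203,241),(232,244),(230,261),(440,255),(355,262),(356,305),(450,155)]: print(q,pt(c,*q).round(4))
E
python3 m.py
```

```text
box rim TL BL TR BR
[[0.5951, 0.3121], [0.505, 0.3127], [0.5819, 0.1002], [0.4908, 0.1058]]
mean [0.5432 0.2077]
axis from hinge to -x -93.73536152794277 0.2098173410147804
lid top edge
[[0.5972, 0.3297], [0.5061, 0.336]]
mean [0.5517 0.3328]
nuts
[[0.5704, 0.2872], [0.5645, 0.252], [0.5616, 0.2178], [0.5288, 0.2921], [0.5271, 0.2557], [0.5247, 0.2221]]
mean [0.5462 0.2545]
coaster
[[0.559, 0.0004], [0.5514, -0.0944], [0.4535, -0.0887], [0.4603, 0.0103]]
mean [ 0.506  -0.0431]
scoop rim
[[0.5438, -0.0089], [0.5431, -0.0823], [0.4706, -0.0073], [0.4699, -0.0809]]
mean [ 0.5068 -0.0448]
handle ends
[[0.4623, -0.0442], [0.3899, -0.043]]
mean [ 0.4261 -0.0436]
tray rim TL TR BL BR
[[0.6034, -0.194], [0.6002, -0.3264], [0.4548, -0.1882], [0.453, -0.3217]]
mean [ 0.5279 -0.2576]
tray handle
[[0.4522, -0.2556], [0.3835, -0.2539]]
mean [ 0.4178 -0.2548]
stand lips inner fl, fr,
[[0.6436, -0.2033], [0.6415, -0.314]]
mean [ 0.6425 -0.2587]
stand back outer
[[0.7567, -0.1833], [0.7544, -0.34]]
mean [ 0.7555 -0.2616]
stand inner back
[[0.745, -0.2184], [0.7428, -0.333]]
mean [ 0.7439 -0.2757]
cheeks
[[0.6108, -0.1633], [0.6098, -0.3276]]
mean [ 0.6103 -0.2455]
(203, 241) [0.5702 0.28   0.0318]
(232, 244) [0.5623 0.2165 0.0338]
(230, 261) [0.5255 0.221  0.0332]
(440, 255) [ 0.5318 -0.2414  0.0036]
(355, 262) [ 0.5195 -0.0513  0.0083]
(356, 305) [ 0.4298 -0.043   0.1164]
(450, 155) [ 0.7461 -0.2604  0.0498]
```

```bash
cat > s.py <<'E'
from h import *
from scipy.spatial.transform import Rotation as R
np.set_printoptions(suppress=True,precision=4)
o=observe(); M=R.from_quat(o["tool_rot"]).as_matrix()
print('t',round(o["time_s"],2),'p',o["tool_pos"],'x',M[:,0],'y',M[:,1],'z',M[:,2],'\nj',o["joints"],'F',o["contact_force"],'gap',o["finger_gap"])
E
python3 s.py
```

```text
t 0.15 p [0.192  0.5942 0.2305] x [ 0.3077  0.9515 -0.0017] y [-0.0008 -0.0015 -1.    ] z [-0.9515  0.3077  0.0003] 
j [ 1.0795  0.5283  1.4336  0.      1.1814 -0.1785] F [-0.7468  0.0116 -0.2076] gap 0.08546142774349998
```

View pics/wrist0.png

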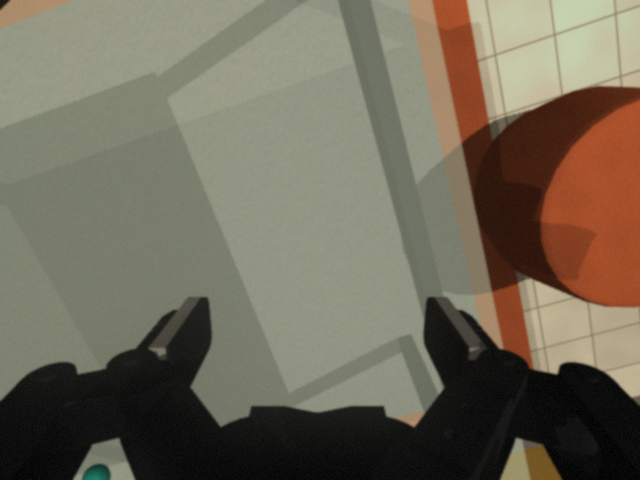

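```bash
python3 -m jog '[{"dx":0.03,"dy":-0.04,"dz":0.03,"az":-8},{"dx":0.06,"dy":-0.08,"dz":0.06,"az":-16},{"dx":0.09,"dy":-0.12,"dz":0.08,"az":-24},{"dx":0.12,"dy":-0.16,"dz":0.08,"az":-32},{"dx":0.15,"dy":-0.2,"dz":0.08,"az":-40},{"dx":0.18,"dy":-0.24,"dz":0.08,"az":-48},{"dx":0.2,"dy":-0.28,"dz":0.08,"az":-56},{"dx":0.22,"dy":-0.32,"dz":0.08,"az":-64},{"dx":0.23,"dy":-0.36,"dz":0.08,"az":-72},{"dx":0.235,"dy":-0.4,"dz":0.08,"az":-80}]'; python3 s.py
```

```text
t 0.15 p [0.192  0.5942 0.2305] x [ 0.3077  0.9515 -0.0017] y [-0.0008 -0.0015 -1.    ] z [-0.9515  0.3077  0.0003] 
j [ 1.0795  0.5283  1.4336  0.      1.1814 -0.1785] F [-0.7468  0.0116 -0.2076] gap 0.08546142774349998validation failed for argument at $[0]...
```

```bash
python3 -m jog '[{"dx":0.03,"dy":-0.04,"dz":0.03,"ax":0,"ay":0,"az":-8,"fingers":-1}]'; python3 s.py
```

```text
time_s: 0.25
tool_pos: [0.2148, 0.5603, 0.2527]
tool_rot: [0.6, 0.373, -0.378, -0.598]
contact_force: [1.1, -0.4, -0.0]
finger_gap: 0.0852
t 0.25 p [0.2148 0.5603 0.2527] x [ 0.4359  0.9    -0.0081] y [-0.006  -0.0061 -1.    ] z [-0.9     0.4359  0.0027] 
j [ 1.0176  0.4736  1.4674  0.002   1.2089 -0.1028] F [ 1.0834 -0.4482 -0.0143] gap 0.08519069160934083
```

```bash
python3 -m jog '[{"dx":0.03,"dy":-0.04,"dz":0.02,"ax":0,"ay":0,"az":-8,"fingers":-1},{"dx":0.06,"dy":-0.08,"dz":0.04,"ax":0,"ay":0,"az":-16,"fingers":-1},{"dx":0.09,"dy":-0.12,"dz":0.05,"ax":0,"ay":0,"az":-24,"fingers":-1},{"dx":0.12,"dy":-0.16,"dz":0.05,"ax":0,"ay":0,"az":-32,"fingers":-1},{"dx":0.15,"dy":-0.2,"dz":0.05,"ax":0,"ay":0,"az":-40,"fingers":-1},{"dx":0.175,"dy":-0.24,"dz":0.05,"ax":0,"ay":0,"az":-48,"fingers":-1},{"dx":0.2,"dy":-0.28,"dz":0.05,"ax":0,"ay":0,"az":-56,"fingers":-1},{"dx":0.21,"dy":-0.32,"dz":0.05,"ax":0,"ay":0,"az":-64,"fingers":-1},{"dx":0.21,"dy":-0.365,"dz":0.05,"ax":0,"ay":0,"az":-72,"fingers":-1},{"dx":0.21,"dy":-0.41,"dz":0.05,"ax":0,"ay":0,"az":-80,"fingers":-1}]'; python3 s.py
```

```text
time_s: 1.25
tool_pos: [0.4248, 0.1484, 0.3024]
tool_rot: [-0.699, 0.102, -0.097, 0.701]
contact_force: [0.9, 0.3, -0.6]
finger_gap: 0.0852
t 1.25 p [0.4248 0.1484 0.3024] x [ 0.9604 -0.2785 -0.0085] y [-0.0074  0.0047 -1.    ] z [0.2785 0.9604 0.0025] 
j [0.0833 0.1995 1.752  0.0057 1.1972 0.3634] F [ 0.8542  0.3222 -0.6226] gap 0.08515258569460143
```

```bash
python3 -m jog '[{"dx":0.003,"dy":-0.03,"dz":0,"ax":0,"ay":0,"az":-8,"fingers":-1},{"dx":0.005,"dy":-0.06,"dz":0,"ax":0,"ay":0,"az":-16,"fingers":-1},{"dx":0.005,"dy":-0.09,"dz":0,"ax":0,"ay":0,"az":-24,"fingers":-1},{"dx":0.005,"dy":-0.12,"dz":0,"ax":0,"ay":0,"az":-32,"fingers":-1},{"dx":0.005,"dy":-0.15,"dz":0,"ax":0,"ay":0,"az":-40,"fingers":-1},{"dx":0.005,"dy":-0.17,"dz":-0.01,"ax":0,"ay":0,"az":-48,"fingers":-1},{"dx":0.005,"dy":-0.192,"dz":-0.03,"ax":0,"ay":0,"az":-56,"fingers":-1},{"dx":0.005,"dy":-0.192,"dz":-0.06,"ax":0,"ay":0,"az":-64,"fingers":-1},{"dx":0.005,"dy":-0.192,"dz":-0.07,"ax":0,"ay":0,"az":-72,"fingers":-1},{"dx":0.005,"dy":-0.192,"dz":-0.07,"ax":0,"ay":0,"az":-75,"fingers":-1}]'; python3 -c "
from h import *
exec(open('s.py').read())
snap('wrist','w1');snap('top','top1')"
```

```text
time_s: 2.25
tool_pos: [0.4282, -0.0433, 0.2305]
tool_rot: [-0.492, 0.509, -0.503, 0.496]
contact_force: [0.1, -0.0, 0.3]
finger_gap: 0.0849
t 2.25 p [ 0.4282 -0.0433  0.2305] x [-0.025  -0.9996 -0.0102] y [-0.0021  0.0103 -0.9999] z [ 0.9997 -0.025  -0.0024] 
j [-0.368   0.2689  1.8964  0.0106  0.982   1.2219] F [ 0.0838 -0.0489  0.2863] gap 0.08490204118673428
```

View pics/w1.png

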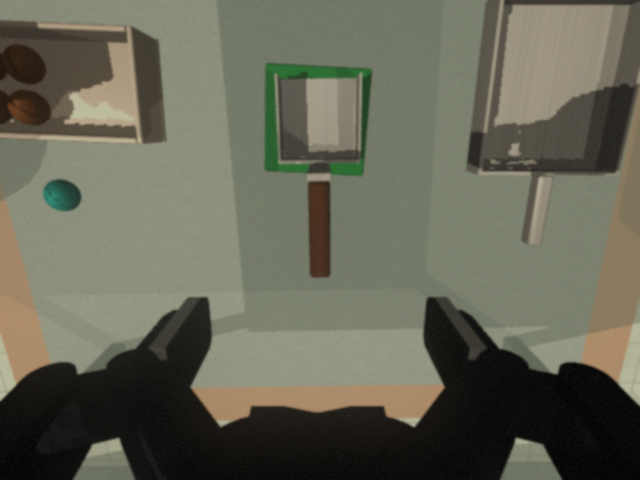

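```bash
cat > w.py <<'E'
from h import *
from scipy.spatial.transform import Rotation as R
def wpt(c,o,u,v,z):
    T=np.eye(4);T[:3,:3]=R.from_quat(o["tool_rot"]).as_matrix();T[:3,3]=o["tool_pos"]
    d=dict(c);d["T"]=T@c["tool_from_camera"]; return pt(d,u,v,z)
E
python3 - <<'E'
from w import *
c=load('w1');o=observe()
for u,v,z in [(319,182,.115),(319.5,276,.115),(279,75,.042),(361,75,.042),(270,162,.04),(359,163,.04)]: print(u,v,wpt(c,o,u,v,z).round(4))
E
```

```text
319 182 [ 0.4645 -0.0439  0.115 ]
319.5 276 [ 0.3921 -0.0429  0.115 ]
279 75 [ 0.5458 -0.0112  0.042 ]
361 75 [ 0.5442 -0.0806  0.042 ]
270 162 [0.4733 0.0009 0.04  ]
359 163 [ 0.4708 -0.08    0.04  ]
```

```bash
python3 -m jog '[{"dx":0.002,"dy":0,"dz":-0.04,"ax":-0.6,"ay":0,"az":0.6,"fingers":-1},{"dx":0.002,"dy":0,"dz":-0.08,"ax":-0.6,"ay":0,"az":0.6,"fingers":-1},{"dx":0.002,"dy":0,"dz":-0.12,"ax":-0.6,"ay":0,"az":0.6,"fingers":-1},{"dx":0.002,"dy":0,"dz":-0.142,"ax":-0.6,"ay":0,"az":0.6,"fingers":-1},{"dx":0.002,"dy":0,"dz":-0.143,"ax":-0.6,"ay":0,"az":0.6,"fingers":-1},{"dx":0.002,"dy":0,"dz":-0.143,"ax":-0.6,"ay":0,"az":0.6,"fingers":-1}]'; python3 s.py
```

```text
time_s: 2.95
tool_pos: [0.4317, -0.0436, 0.089]
tool_rot: [0.498, -0.502, 0.503, -0.498]
contact_force: [0.6, 0.2, 0.4]
finger_gap: 0.0851
t 2.95 p [ 0.4317 -0.0436  0.089 ] x [-0.0093 -1.      0.0014] y [ 0.001  -0.0014 -1.    ] z [ 1.     -0.0093  0.001 ] 
j [-0.3586  0.5443  2.029  -0.0018  0.5669  1.223 ] F [0.5711 0.1792 0.4405] gap 0.08509062614438338
```

```bash
python3 -m jog '[{"dx":0,"dy":0,"dz":-0.002,"ax":0,"ay":0,"az":0,"fingers":1},{"dx":0,"dy":0,"dz":-0.002,"ax":0,"ay":0,"az":0,"fingers":1},{"dx":0,"dy":0,"dz":-0.002,"ax":0,"ay":0,"az":0,"fingers":1},{"dx":0,"dy":0,"dz":-0.002,"ax":0,"ay":0,"az":0,"fingers":1},{"dx":0,"dy":0,"dz":-0.002,"ax":0,"ay":0,"az":0,"fingers":1},{"dx":0,"dy":0,"dz":-0.002,"ax":0,"ay":0,"az":0,"fingers":1},{"dx":0,"dy":0,"dz":-0.002,"ax":0,"ay":0,"az":0,"fingers":1},{"dx":0,"dy":0,"dz":-0.002,"ax":0,"ay":0,"az":0,"fingers":1}]' 90; python3 s.py
```

```text
time_s: 3.75
tool_pos: [0.4318, -0.0437, 0.0876]
tool_rot: [0.498, -0.501, 0.503, -0.498]
contact_force: [-0.7, -1.1, 5.8]
finger_gap: 0.0145
t 3.75 p [ 0.4318 -0.0437  0.0876] x [-0.0093 -1.      0.0017] y [ 0.0016 -0.0017 -1.    ] z [ 1.     -0.0093  0.0016] 
j [-0.3587  0.5473  2.0302 -0.002   0.562   1.2231] F [-0.7005 -1.0525  5.8111] gap 0.014490910538532234
```

```bash
python3 -m jog '[{"dx":0,"dy":0,"dz":0.03,"ax":0,"ay":0,"az":0,"fingers":1},{"dx":0,"dy":0,"dz":0.07,"ax":0,"ay":0,"az":0,"fingers":1},{"dx":0.01,"dy":0.01,"dz":0.11,"ax":0,"ay":0,"az":8,"fingers":1},{"dx":0.03,"dy":0.03,"dz":0.12,"ax":0,"ay":0,"az":16,"fingers":1},{"dx":0.05,"dy":0.06,"dz":0.12,"ax":0,"ay":0,"az":24,"fingers":1},{"dx":0.07,"dy":0.08,"dz":0.12,"ax":0,"ay":0,"az":32,"fingers":1},{"dx":0.09,"dy":0.10,"dz":0.12,"ax":0,"ay":0,"az":40,"fingers":1},{"dx":0.102,"dy":0.12,"dz":0.12,"ax":0,"ay":0,"az":48,"fingers":1},{"dx":0.102,"dy":0.122,"dz":0.12,"ax":0,"ay":0,"az":56,"fingers":1},{"dx":0.102,"dy":0.122,"dz":0.12,"ax":0,"ay":0,"az":64,"fingers":1}]'; python3 -m jog '[{"dx":0,"dy":0,"dz":0,"ax":0,"ay":0,"az":8,"fingers":1},{"dx":0,"dy":0,"dz":0,"ax":0,"ay":0,"az":16,"fingers":1},{"dx":0,"dy":0,"dz":0,"ax":0,"ay":0,"az":23,"fingers":1},{"dx":0,"dy":0,"dz":0,"ax":0,"ay":0,"az":23,"fingers":1},{"dx":0,"dy":0,"dz":0,"ax":0,"ay":0,"az":23,"fingers":1}]'; python3 s.py; python3 -c "
from h import *
snap('wrist','w2');snap('top','top2')"
```

```text
time_s: 4.75
tool_pos: [0.5333, 0.0793, 0.207]
tool_rot: [-0.689, 0.159, -0.16, 0.689]
contact_force: [0.6, 0.1, -0.9]
finger_gap: 0.0148
time_s: 5.25
tool_pos: [0.533, 0.0793, 0.2068]
tool_rot: [-0.707, 0.02, -0.02, 0.707]
contact_force: [0.3, 0.3, -2.7]
finger_gap: 0.0145
t 5.25 p [0.533  0.0793 0.2068] x [ 0.9984 -0.0565 -0.0004] y [-0.0004  0.0009 -1.    ] z [0.0565 0.9984 0.0009] 
j [-0.0603  0.4442  1.6753  0.0011  1.0225 -0.0043] F [ 0.3227  0.2904 -2.6566] gap 0.014517672818688165
```

View pics/w2.png

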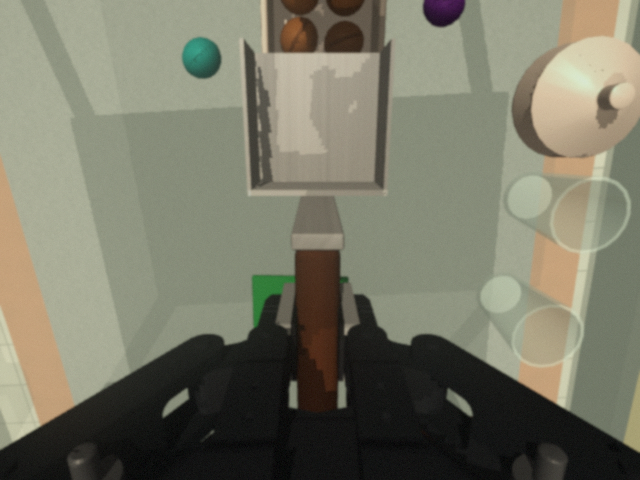

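View pics/top2.png

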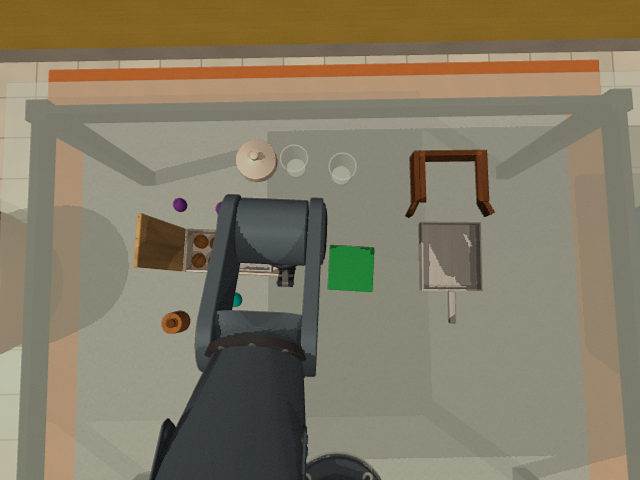

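```bash
python3 - <<'E'
from w import *
import cv2
i=cv2.imread('pics/w2.png')
cv2.imwrite('pics/c3.png',cv2.resize(i[0:200,230:410],None,fx=3,fy=3,interpolation=cv2.INTER_CUBIC))
c=load('w2');o=observe()
for u,v,z in [(262,10,.05),(386,10,.05)]: print(wpt(c,o,u,v,z).round(4))
for u,v,z in [(244,41,.1610),(392,41,.161),(248,194,.161),(386,194,.161)]: print(wpt(c,o,u,v,z).round(4))
u=np.array([np.cos(np.radians(86.27)),np.sin(np.radians(86.27))]);n=np.array([-u[1],u[0]])
for p in [(262,10),(386,10)]:
    q=wpt(c,o,*p,.05)[:2]-np.array([.5432,.2077]); print('box frame',q@u,q@n)
q=o["tool_pos"][:2]-np.array([.5432,.2077]); print('tcp box frame',q@u,q@n)
E
```

```text
[0.5009 0.2377 0.05  ]
[0.5912 0.2327 0.05  ]
[0.5042 0.1934 0.161 ]
[0.5736 0.1895 0.161 ]
[0.4982 0.1212 0.161 ]
[0.5706 0.1172 0.161 ]
box frame 0.027165787426483727 0.044198331762364436
box frame 0.028031955301580386 -0.046284364815447405
tcp box frame -0.12879778820238091 0.0016803054157550658
```

View pics/c3.png

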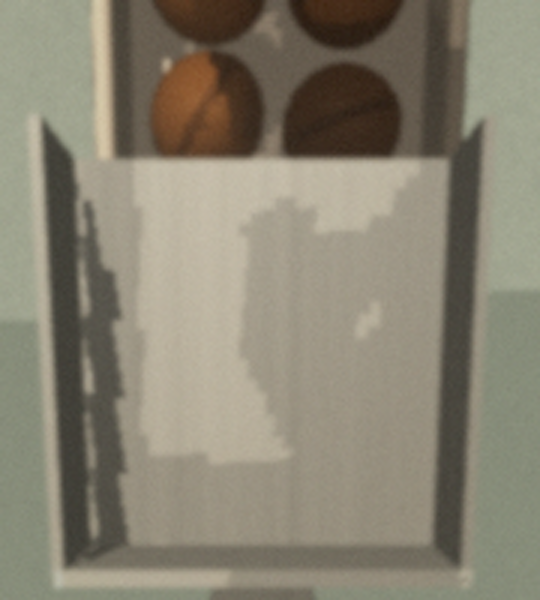

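```bash
python3 -m jog '[{"dx":0.0025,"dy":0,"dz":-0.03,"ax":0,"ay":0,"az":-0.4,"fingers":1},{"dx":0.0025,"dy":0,"dz":-0.05,"ax":0,"ay":0,"az":-0.4,"fingers":1},{"dx":0.0025,"dy":0,"dz":-0.06,"ax":0,"ay":0,"az":-0.4,"fingers":1},{"dx":0.0025,"dy":0,"dz":-0.06,"ax":0,"ay":0,"az":-0.4,"fingers":1}]'; python3 s.py; python3 -c "
from h import *
snap('wrist','w3')"
```

```text
time_s: 5.75
tool_pos: [0.5346, 0.0793, 0.1456]
tool_rot: [-0.706, 0.024, -0.021, 0.707]
contact_force: [0.6, -0.2, -2.0]
finger_gap: 0.0146
t 5.75 p [0.5346 0.0793 0.1456] x [ 0.998  -0.0634 -0.0034] y [-0.0034  0.0011 -1.    ] z [0.0634 0.998  0.0009] 
j [-0.0601  0.5363  1.7245  0.0012  0.8842  0.0026] F [ 0.6228 -0.1916 -2.0226] gap 0.014637893530074608
```

View pics/w3.png

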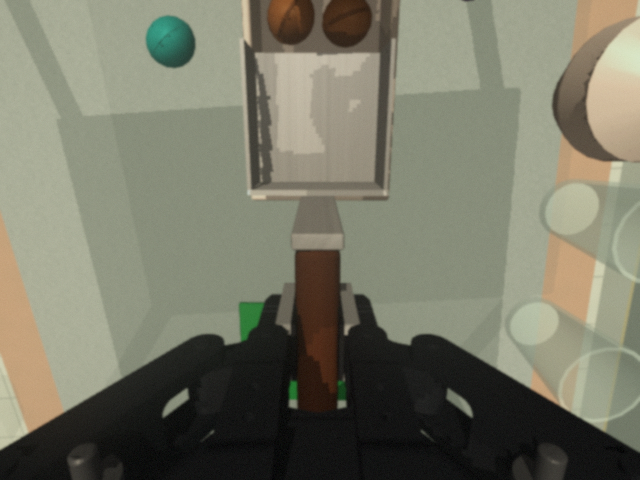

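```bash
python3 - <<'E'
from w import *
import cv2
i=cv2.imread('pics/w3.png')
cv2.imwrite('pics/c4.png',cv2.resize(i[0:210,225:415],None,fx=2.8,fy=2.8,interpolation=cv2.INTER_CUBIC))
E
```

```text
(no output)
```

View pics/c4.png

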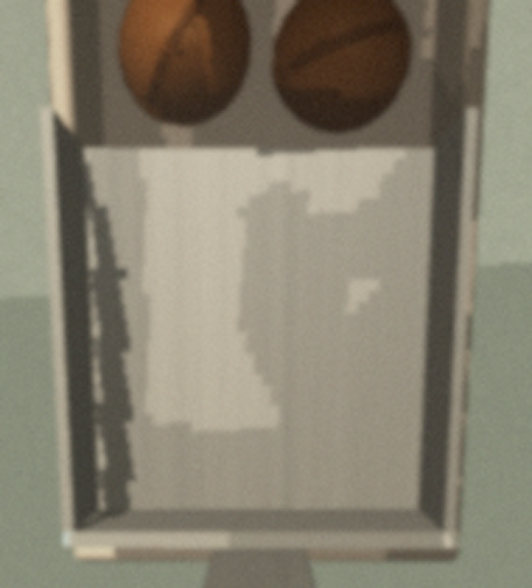

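```bash
python3 -m jog '[{"dx":0.003,"dy":0,"dz":0,"ax":0,"ay":0,"az":0,"fingers":1},{"dx":0.003,"dy":0,"dz":-0.02,"ax":0,"ay":0,"az":0,"fingers":1},{"dx":0.003,"dy":0,"dz":-0.035,"ax":0,"ay":0,"az":0,"fingers":1},{"dx":0.003,"dy":0,"dz":-0.05,"ax":0,"ay":0,"az":0,"fingers":1},{"dx":0.003,"dy":0,"dz":-0.055,"ax":0,"ay":0,"az":0,"fingers":1},{"dx":0.003,"dy":0,"dz":-0.055,"ax":0,"ay":0,"az":0,"fingers":1}]'; python3 s.py; python3 -c "
from h import *
snap('wrist','w4');snap('scene','sc4')"
```

```text
time_s: 6.4
tool_pos: [0.5426, 0.0782, 0.0967]
tool_rot: [-0.706, 0.02, -0.027, 0.707]
contact_force: [-0.7, -5.8, 16.8]
finger_gap: 0.0144
t 6.4 p [0.5426 0.0782 0.0967] x [ 0.9978 -0.0662  0.0101] y [ 0.0102  0.0011 -0.9999] z [0.0662 0.9978 0.0018] 
j [-0.0618  0.6191  1.7477  0.0026  0.7646  0.0026] F [-0.723  -5.7622 16.8417] gap 0.014400409845938123
```

View pics/w4.png

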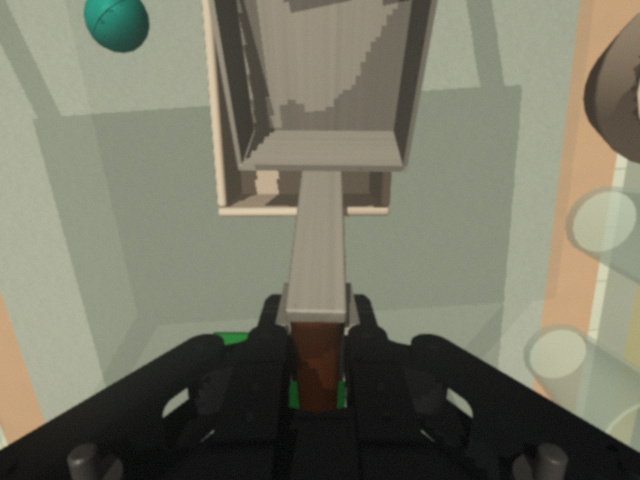

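View pics/sc4.png

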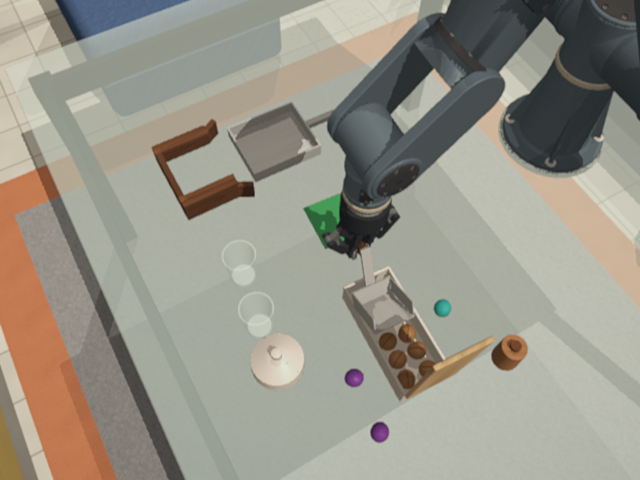

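```bash
python3 -m jog '[{"dx":-0.002,"dy":0,"dz":0.03,"ax":0,"ay":0,"az":0,"fingers":1},{"dx":-0.006,"dy":0,"dz":0.05,"ax":0,"ay":0.6,"az":0,"fingers":1},{"dx":-0.007,"dy":0,"dz":0.05,"ax":0,"ay":0.6,"az":0,"fingers":1},{"dx":-0.007,"dy":0,"dz":0.05,"ax":0,"ay":0.6,"az":0,"fingers":1}]' 120; python3 s.py; python3 -c "
from h import *
snap('wrist','w5');snap('scene','sc5')"
```

```text
time_s: 6.9
tool_pos: [0.537, 0.0781, 0.1475]
tool_rot: [-0.707, 0.022, -0.024, 0.707]
contact_force: [-0.6, -1.0, -1.6]
finger_gap: 0.0147
t 6.9 p [0.537  0.0781 0.1475] x [ 0.9979 -0.0651  0.0034] y [ 0.0034  0.     -1.    ] z [0.0651 0.9979 0.0002] 
j [-0.0617  0.5336  1.7224  0.0003  0.8822  0.0033] F [-0.5837 -1.0062 -1.6342] gap 0.014745186347581781
```

View pics/w5.png

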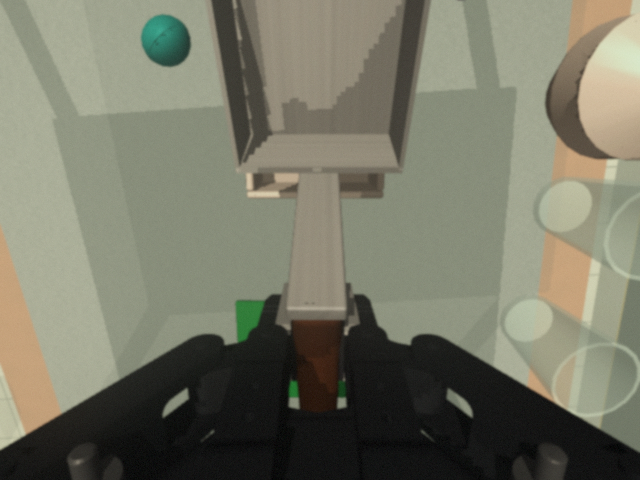

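View pics/sc5.png

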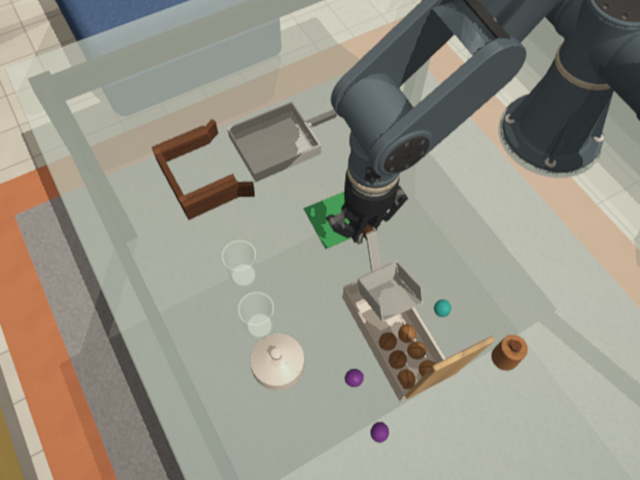

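```bash
cat > pan.py <<'E'
import sys
from w import *
np.set_printoptions(suppress=True,precision=4)
def cloud(c,o):
    f=K(c);v,u=np.mgrid[0:480,0:640];z=c["z_map"]
    P=np.stack([(u-c["cx"])/f*z,-(v-c["cy"])/f*z,-z],-1)
    T=np.eye(4);T[:3,:3]=R.from_quat(o["tool_rot"]).as_matrix();T[:3,3]=o["tool_pos"]
    T=T@c["tool_from_camera"]; return P@T[:3,:3].T+T[:3,3]
def pitch(c,o,u0,u1,v0,v1):
    P=cloud(c,o)[v0:v1,u0:u1].reshape(-1,3)
    m=P.mean(0);q=P-m;keep=np.ones(len(P),bool)
    for _ in range(3):
        m=P[keep].mean(0);_,_,V=np.linalg.svd(P[keep]-m,full_matrices=False);n=V[2]*np.sign(V[2][2]);r=abs((P-m)@n);keep=r<.003
    h=R.from_quat(o["tool_rot"]).as_matrix()[:,2]; lat=R.from_quat(o["tool_rot"]).as_matrix()[:,0]
    print('centre',m,'normal',n,'nose-up deg',np.degrees(np.arctan2(-(n@h),n[2])),'roll',np.degrees(np.arctan2(-(n@lat),n[2])),'rms',r[keep].std(),keep.mean())
E
python3 - <<'E'
from pan import *
o=observe()
pitch(load('w5'),o,265,385,5,125)
pitch(load('w3'),o,265,370,70,170)
E
```

```text
centre [0.5447 0.1774 0.1111] normal [-0.0402 -0.4127  0.91  ] nose-up deg 24.473719373403974 roll 0.8512789942843481 rms 0.0004068689275675637 0.9954861111111111
centre [0.54   0.1559 0.0653] normal [0.0004 0.0025 1.    ] nose-up deg -0.15814845320399848 roll -9.620350623066001e-05 rms 0.0004165790867178473 0.9952380952380953
```

```bash
python3 -m jog '[{"dx":0,"dy":-0.01,"dz":0.04,"ax":0,"ay":0,"az":-2,"fingers":1},{"dx":-0.01,"dy":-0.02,"dz":0.06,"ax":0,"ay":0,"az":-10,"fingers":1},{"dx":-0.02,"dy":-0.03,"dz":0.06,"ax":0,"ay":0,"az":-18,"fingers":1},{"dx":-0.04,"dy":-0.045,"dz":0.06,"ax":0,"ay":0,"az":-26,"fingers":1},{"dx":-0.06,"dy":-0.06,"dz":0.06,"ax":0,"ay":0,"az":-34,"fingers":1},{"dx":-0.08,"dy":-0.08,"dz":0.06,"ax":0,"ay":0,"az":-42,"fingers":1},{"dx":-0.1,"dy":-0.1,"dz":0.06,"ax":0,"ay":0,"az":-50,"fingers":1},{"dx":-0.114,"dy":-0.122,"dz":0.06,"ax":0,"ay":0,"az":-58,"fingers":1},{"dx":-0.114,"dy":-0.122,"dz":0.06,"ax":0,"ay":0,"az":-66,"fingers":1},{"dx":-0.114,"dy":-0.122,"dz":0.06,"ax":0,"ay":0,"az":-74,"fingers":1}]'; python3 s.py
```

```text
time_s: 8.0
tool_pos: [0.4208, -0.0442, 0.205]
tool_rot: [0.549, -0.447, 0.445, -0.549]
contact_force: [0.1, 0.0, -0.7]
finger_gap: 0.0144
t 8.0 p [ 0.4208 -0.0442  0.205 ] x [ 0.205  -0.9788 -0.0019] y [-0.0025  0.0014 -1.    ] z [ 0.9788  0.205  -0.0021] 
j [-0.3704  0.3018  1.9445  0.0005  0.8981  0.9937] F [ 0.1159  0.0091 -0.7452] gap 0.014443665600099138
```

```bash
python3 -m jog '[{"dx":0.002,"dy":0,"dz":0,"ax":0,"ay":0,"az":-8,"fingers":1},{"dx":0.002,"dy":0,"dz":0,"ax":0,"ay":0,"az":-12.4,"fingers":1},{"dx":0.002,"dy":0,"dz":0,"ax":0,"ay":0,"az":-12.4,"fingers":1}]';python3 -m jog '[{"dx":0,"dy":0,"dz":0,"ax":0,"ay":8,"az":0,"fingers":1},{"dx":0,"dy":0,"dz":-0.03,"ax":0,"ay":16,"az":0,"fingers":1},{"dx":0,"dy":0,"dz":-0.06,"ax":0,"ay":24.5,"az":0,"fingers":1},{"dx":0,"dy":0,"dz":-0.07,"ax":0,"ay":24.5,"az":0,"fingers":1},{"dx":0,"dy":0,"dz":-0.08,"ax":0,"ay":24.5,"az":0,"fingers":1}]'; python3 s.py; python3 -c "
from pan import *
snap('scene','sc6');o=observe();c=snap('wrist','w6')
pitch(c,o,265,385,5,125)"
```

```text
time_s: 8.3
tool_pos: [0.4222, -0.044, 0.2039]
tool_rot: [-0.498, 0.504, -0.501, 0.497]
contact_force: [-0.2, 0.0, -1.1]
finger_gap: 0.0144
time_s: 8.8
tool_pos: [0.4213, -0.0435, 0.1219]
tool_rot: [-0.593, 0.599, -0.382, 0.379]
contact_force: [0.3, 0.4, -1.2]
finger_gap: 0.0144
t 8.8 p [ 0.4213 -0.0435  0.1219] x [-0.0089 -1.     -0.0004] y [-0.4215  0.0041 -0.9068] z [ 0.9068 -0.0079 -0.4215] 
j [-0.2856  0.6259  1.7411 -0.1236  1.1977  1.3639] F [ 0.2547  0.3598 -1.2323] gap 0.014433134897284688
centre [ 0.4946 -0.0469  0.0489] normal [0.0074 0.0118 0.9999] nose-up deg 22.51426956985426 roll 0.6956969280431662 rms 0.0004086163751587165 0.9965972222222222
```

View pics/w6.png

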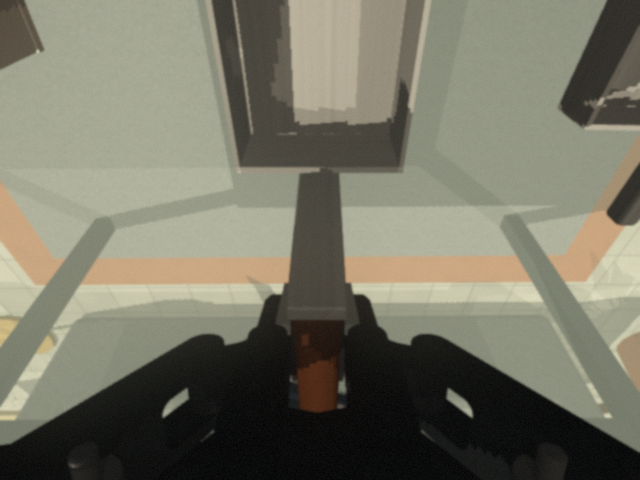

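```bash
python3 -m jog '[{"dx":0.001,"dy":0,"dz":-0.02,"ax":0,"ay":-0.4,"az":0,"fingers":1},{"dx":0.001,"dy":0,"dz":-0.03,"ax":0,"ay":-0.4,"az":0,"fingers":1},{"dx":0.001,"dy":0,"dz":-0.036,"ax":0,"ay":-0.4,"az":0,"fingers":1},{"dx":0.001,"dy":0,"dz":-0.036,"ax":0,"ay":-0.4,"az":0,"fingers":1}]'; python3 -c "
from pan import *
o=observe();c=snap('wrist','w7')
pitch(c,o,265,385,5,125)"
```

```text
time_s: 9.3
tool_pos: [0.4214, -0.0436, 0.0889]
tool_rot: [-0.591, 0.597, -0.385, 0.381]
contact_force: [0.4, -0.2, -1.5]
finger_gap: 0.0146
centre [ 0.4962 -0.0472  0.0162] normal [-0.0023  0.013   0.9999] nose-up deg 22.520545826258246 roll 0.7086279281868645 rms 0.00041165142102507664 0.9955555555555555
```

```bash
python3 -m jog '[{"dx":0.001,"dy":0,"dz":-0.006,"ax":0.5,"ay":0,"az":0,"fingers":1},{"dx":0.001,"dy":0,"dz":-0.009,"ax":0.5,"ay":0,"az":0,"fingers":1},{"dx":0.001,"dy":0,"dz":-0.009,"ax":0.5,"ay":0,"az":0,"fingers":1}]'; python3 -c "
from pan import *
o=observe();c=snap('wrist','w8')
pitch(c,o,265,385,5,125)"
```

```text
time_s: 9.65
tool_pos: [0.423, -0.044, 0.0801]
tool_rot: [-0.59, 0.598, -0.383, 0.384]
contact_force: [0.7, -0.8, 1.2]
finger_gap: 0.0145
centre [ 0.4979 -0.047   0.0077] normal [-0.0062  0.0038  1.    ] nose-up deg 22.653314548990036 roll 0.6453040009200603 rms 0.00040349008621231273 0.9961111111111111
```

```bash
python3 -m jog '[{"dx":0,"dy":0,"dz":0,"ax":0,"ay":0,"az":0,"fingers":-1},{"dx":0,"dy":0,"dz":0,"ax":0,"ay":0,"az":0,"fingers":-1},{"dx":0,"dy":0,"dz":0,"ax":0,"ay":0,"az":0,"fingers":-1},{"dx":0,"dy":0,"dz":0,"ax":0,"ay":0,"az":0,"fingers":-1},{"dx":0.01,"dy":0,"dz":0.02,"ax":0,"ay":0,"az":0,"fingers":-1},{"dx":0.02,"dy":0,"dz":0.045,"ax":0,"ay":-8,"az":0,"fingers":-1},{"dx":0.01,"dy":0,"dz":0.07,"ax":0,"ay":-16,"az":0,"fingers":-1},{"dx":0.0065,"dy":0,"dz":0.07,"ax":0,"ay":-24.5,"az":0,"fingers":-1},{"dx":0.0065,"dy":0,"dz":0.07,"ax":0,"ay":-24.5,"az":0,"fingers":-1}]'; python3 s.py; python3 -c "
from h import *
snap('wrist','w9')"
```

```text
time_s: 10.6
tool_pos: [0.4231, -0.0419, 0.1505]
tool_rot: [-0.495, 0.505, -0.498, 0.501]
contact_force: [-2.1, 0.5, -0.3]
finger_gap: 0.085
t 10.6 p [ 0.4231 -0.0419  0.1505] x [-0.0072 -0.9999 -0.0133] y [-0.0012  0.0133 -0.9999] z [ 1.     -0.0072 -0.0013] 
j [-0.3715  0.4072  1.9984  0.0176  0.7421  1.1934] F [-2.1261  0.5156 -0.3177] gap 0.08497769725069682
```

View pics/w9.png

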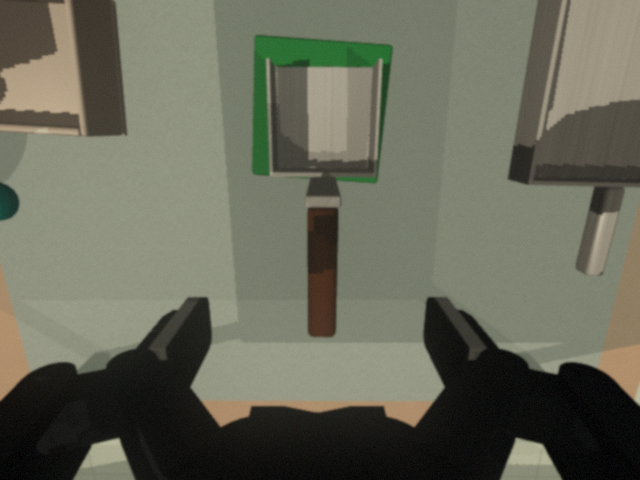

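```bash
python3 - <<'E'
from w import *
c=load('w9');o=observe()
for u,v in [(322.5,208),(321.5,336)]: print(wpt(c,o,u,v,.115).round(4))
E
```

```text
[ 0.4595 -0.0451  0.115 ]
[ 0.3866 -0.0443  0.115 ]
```

```bash
python3 -m jog '[{"dx":0.0035,"dy":-0.0025,"dz":-0.03,"ax":-0.7,"ay":0,"az":0,"fingers":-1},{"dx":0.0035,"dy":-0.0025,"dz":-0.055,"ax":-0.7,"ay":0,"az":0,"fingers":-1},{"dx":0.0035,"dy":-0.0025,"dz":-0.063,"ax":-0.7,"ay":0,"az":0,"fingers":-1},{"dx":0.0035,"dy":-0.0025,"dz":-0.063,"ax":-0.7,"ay":0,"az":0,"fingers":-1},{"dx":0.0035,"dy":-0.0025,"dz":-0.063,"ax":-0.7,"ay":0,"az":0,"fingers":1},{"dx":0.0035,"dy":-0.0025,"dz":-0.063,"ax":-0.7,"ay":0,"az":0,"fingers":1},{"dx":0.0035,"dy":-0.0025,"dz":-0.063,"ax":-0.7,"ay":0,"az":0,"fingers":1},{"dx":0.0035,"dy":-0.0025,"dz":-0.063,"ax":-0.7,"ay":0,"az":0,"fingers":1},{"dx":0.0035,"dy":-0.0025,"dz":-0.063,"ax":-0.7,"ay":0,"az":0,"fingers":1},{"dx":0.0035,"dy":-0.0025,"dz":-0.063,"ax":-0.7,"ay":0,"az":0,"fingers":1}]' 120; python3 s.py
```

```text
time_s: 11.65
tool_pos: [0.43, -0.0455, 0.0881]
tool_rot: [0.498, -0.501, 0.502, -0.498]
contact_force: [-0.9, 1.2, 5.7]
finger_gap: 0.0139
t 11.65 p [ 0.43   -0.0455  0.0881] x [-0.0073 -1.      0.0003] y [ 0.0012 -0.0003 -1.    ] z [ 1.     -0.0073  0.0012] 
j [-0.3652  0.5452  2.0334  0.0003  0.5618  1.2127] F [-0.8986  1.246   5.6889] gap 0.013909782340184937
```

```bash
python3 -m jog '[{"dx":0,"dy":0,"dz":0.03,"ax":0,"ay":0,"az":0,"fingers":1},{"dx":0,"dy":0,"dz":0.07,"ax":0,"ay":0,"az":0,"fingers":1},{"dx":0.01,"dy":0.01,"dz":0.1,"ax":0,"ay":0,"az":8,"fingers":1},{"dx":0.03,"dy":0.03,"dz":0.1,"ax":0,"ay":0,"az":16,"fingers":1},{"dx":0.05,"dy":0.06,"dz":0.1,"ax":0,"ay":0,"az":24,"fingers":1},{"dx":0.07,"dy":0.08,"dz":0.1,"ax":0,"ay":0,"az":32,"fingers":1},{"dx":0.09,"dy":0.10,"dz":0.1,"ax":0,"ay":0,"az":40,"fingers":1},{"dx":0.105,"dy":0.12,"dz":0.1,"ax":0,"ay":0,"az":48,"fingers":1},{"dx":0.105,"dy":0.126,"dz":0.09,"ax":0,"ay":0,"az":56,"fingers":1},{"dx":0.105,"dy":0.126,"dz":0.08,"ax":0,"ay":0,"az":64,"fingers":1}]'; python3 -m jog '[{"dx":0,"dy":0,"dz":0,"ax":0,"ay":0,"az":8,"fingers":1},{"dx":0,"dy":0,"dz":-0.01,"ax":0,"ay":0,"az":16,"fingers":1},{"dx":0,"dy":0,"dz":-0.02,"ax":0,"ay":0,"az":22.7,"fingers":1},{"dx":0,"dy":0,"dz":-0.02,"ax":0,"ay":0,"az":22.7,"fingers":1},{"dx":0,"dy":0,"dz":-0.02,"ax":0,"ay":0,"az":22.7,"fingers":1}]'; python3 s.py
```

```text
time_s: 12.65
tool_pos: [0.535, 0.0817, 0.1677]
tool_rot: [-0.689, 0.159, -0.159, 0.689]
contact_force: [-0.9, -0.5, -1.5]
finger_gap: 0.0139
time_s: 13.15
tool_pos: [0.5347, 0.0817, 0.1475]
tool_rot: [-0.706, 0.021, -0.021, 0.707]
contact_force: [1.0, 0.1, -0.9]
finger_gap: 0.014
t 13.15 p [0.5347 0.0817 0.1475] x [ 0.9982 -0.0594 -0.0008] y [-0.0007  0.0011 -1.    ] z [0.0594 0.9982 0.0011] 
j [-0.0557  0.533   1.724   0.0014  0.8854  0.0029] F [ 1.021   0.1361 -0.9478] gap 0.013977132167604066
```

Lower to just above the rim (pan underside ~8 mm above it) and look.

```bash
python3 -m jog '[{"dx":0.001,"dy":0,"dz":-0.007,"ax":0,"ay":0,"az":-0.4,"fingers":1},{"dx":0.001,"dy":0,"dz":-0.007,"ax":0,"ay":0,"az":-0.4,"fingers":1},{"dx":0.001,"dy":0,"dz":-0.007,"ax":0,"ay":0,"az":-0.4,"fingers":1}]'; python3 s.py; python3 - <<'E'
from pan import *
o=observe();c=snap('wrist','w10');pitch(c,o,265,370,70,170)
i=c["img"]
cv2.imwrite('pics/c10.png',cv2.resize(i[0:210,225:415],None,fx=2.8,fy=2.8,interpolation=cv2.INTER_CUBIC))
np.save('pics/o10.npy',np.r_[o["tool_pos"],o["tool_rot"]])
P=cloud(c,o)
# rim points
m=abs(P[...,2]-.05)<.004
u=np.array([np.cos(np.radians(86.27)),np.sin(np.radians(86.27))]);n=np.array([-u[1],u[0]])
Q=P[...,:2]-o["tool_pos"][:2]; a=Q@u;b=Q@n
s=m&(abs(b)<.07)&(a<.25)&(a>0)
print('near-rim a/b: ',s.sum())
for lo in np.arange(0.02,.2,.01):
    k=s&(a>lo)&(a<lo+.01)
    if k.sum()>5: print(round(lo,3),k.sum(),'b',b[k].min().round(4),b[k].max().round(4))
E
```

```text
time_s: 13.45
tool_pos: [0.5356, 0.0817, 0.1405]
tool_rot: [-0.706, 0.024, -0.023, 0.707]
contact_force: [0.4, -0.1, -2.1]
finger_gap: 0.0141
t 13.45 p [0.5356 0.0817 0.1405] x [ 0.9977 -0.0671 -0.001 ] y [-0.0009  0.0012 -1.    ] z [0.0671 0.9977 0.0011] 
j [-0.0557  0.545   1.7269  0.0014  0.8707  0.0106] F [ 0.4156 -0.0763 -2.0592] gap 0.01414531151658239
centre [0.5398 0.1594 0.0594] normal [0.0026 0.0011 1.    ] nose-up deg -0.13668303259886355 roll -0.08836452431429626 rms 0.00042232320042765955 0.9963809523809524
near-rim a/b:  1365
0.02 27 b -0.0456 -0.0338
0.03 35 b -0.0459 -0.0439
0.04 31 b -0.0458 -0.0441
0.05 35 b -0.0457 -0.044
0.06 40 b -0.0458 -0.0439
0.07 42 b -0.0458 -0.0439
0.08 43 b -0.0458 -0.0438
0.09 46 b -0.0456 -0.0438
0.1 47 b -0.0456 -0.0437
0.11 173 b -0.0458 0.0459
0.12 365 b -0.0457 0.0462
0.13 368 b -0.0457 0.0462
0.14 113 b -0.0451 0.0464
```

View pics/c10.png

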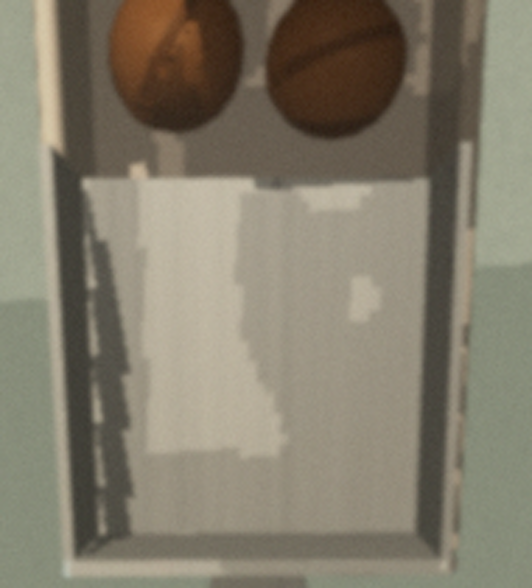

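```bash
python3 - <<'E'
from pan import *
o=np.load('pics/o10.npy');o={"tool_pos":o[:3],"tool_rot":o[3:]};c=load('w10');P=cloud(c,o)
u=np.array([np.cos(np.radians(86.27)),np.sin(np.radians(86.27))]);n=np.array([-u[1],u[0]])
Q=P[...,:2]-o["tool_pos"][:2]; a=Q@u;b=Q@n
s=(abs(P[...,2]-.0935)<.004)&(abs(b)<.06)&(a>.025)&(a<.13)
for lo in np.arange(0.025,.13,.01):
    k=s&(a>lo)&(a<lo+.01)
    if k.sum()>5: print(round(lo,3),k.sum(),'b',b[k].min().round(4),b[k].max().round(4),a[k].min().round(4),np.median(P[k][:,2]).round(4))
E
```

```text
0.025 454 b -0.036 0.038 0.0324 0.0925
0.035 674 b -0.036 0.0381 0.035 0.0923
0.045 185 b -0.036 0.0381 0.045 0.0923
0.055 196 b -0.036 0.0381 0.055 0.0922
0.065 194 b -0.036 0.0383 0.0652 0.0921
0.075 216 b -0.0361 0.0384 0.075 0.0923
0.085 223 b -0.0361 0.0384 0.0851 0.0923
0.095 233 b -0.036 0.0382 0.0951 0.0923
0.105 83 b -0.0358 0.0382 0.105 0.0922
```

```bash
python3 -m jog '[{"dx":0.001,"dy":0.003,"dz":0,"ax":0,"ay":0,"az":0,"fingers":1},{"dx":0.001,"dy":0.003,"dz":-0.01,"ax":0,"ay":0,"az":0,"fingers":1},{"dx":0.001,"dy":0.003,"dz":-0.016,"ax":0,"ay":0,"az":0,"fingers":1},{"dx":0.001,"dy":0.003,"dz":-0.02,"ax":0,"ay":0,"az":0,"fingers":1}]'; python3 s.py
```

```text
time_s: 13.9
tool_pos: [0.5361, 0.0847, 0.1195]
tool_rot: [-0.706, 0.024, -0.023, 0.707]
contact_force: [-0.6, 0.4, -0.7]
finger_gap: 0.0143
t 13.9 p [0.5361 0.0847 0.1195] x [ 0.9978 -0.0669 -0.0024] y [-0.0023  0.0012 -1.    ] z [0.0669 0.9978 0.0011] 
j [-0.0498  0.5797  1.7383  0.0015  0.8259  0.0161] F [-0.6345  0.4394 -0.683 ] gap 0.014279108689793088
```

Pan is ~14 mm inside the rim without contact; continue.

```bash
python3 -m jog '[{"dx":0,"dy":0,"dz":-0.01,"ax":0,"ay":0,"az":0,"fingers":1},{"dx":0,"dy":0,"dz":-0.02,"ax":0,"ay":0,"az":0,"fingers":1},{"dx":0,"dy":0,"dz":-0.027,"ax":0,"ay":0,"az":0,"fingers":1},{"dx":0,"dy":0,"dz":-0.029,"ax":0,"ay":0,"az":0,"fingers":1},{"dx":0,"dy":0,"dz":-0.03,"ax":0,"ay":0,"az":0,"fingers":1}]'; python3 s.py;  python3 - <<'E'
from pan import *
o=observe();c=snap('wrist','w11');pitch(c,o,265,370,70,170)
E
```

```text
time_s: 14.4
tool_pos: [0.5359, 0.0847, 0.089]
tool_rot: [-0.706, 0.025, -0.023, 0.707]
contact_force: [-0.1, -0.5, -1.0]
finger_gap: 0.0143
t 14.4 p [0.5359 0.0847 0.089 ] x [ 0.9978 -0.0669 -0.0031] y [-0.003   0.0013 -1.    ] z [0.0669 0.9978 0.0011] 
j [-0.0498  0.6305  1.7561  0.0016  0.7581  0.0159] F [-0.1061 -0.4676 -1.0444] gap 0.014311746193363385
centre [0.5399 0.1625 0.0079] normal [0.0044 0.0007 1.    ] nose-up deg -0.11642907812068809 roll -0.07190868355743492 rms 0.0004147279652167113 0.9966666666666667
```

View pics/w11.png

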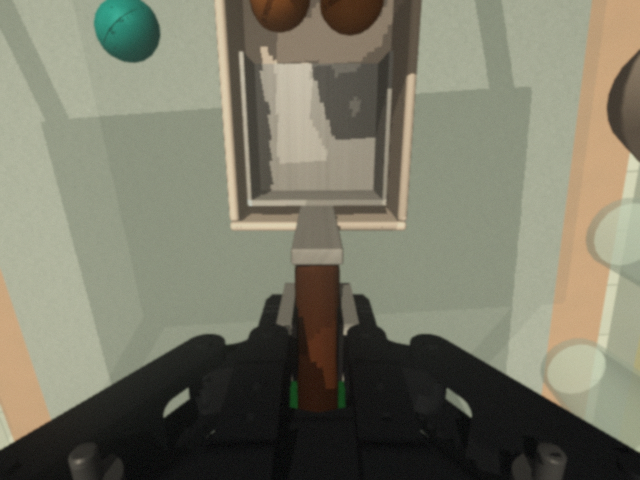

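```bash
python3 -m jog '[{"dx":0.0003,"dy":0.005,"dz":-0.0015,"ax":0,"ay":0,"az":0,"fingers":1},{"dx":0.0007,"dy":0.012,"dz":-0.0015,"ax":0,"ay":0,"az":0,"fingers":1},{"dx":0.0013,"dy":0.02,"dz":-0.0015,"ax":0,"ay":0,"az":0,"fingers":1},{"dx":0.0018,"dy":0.028,"dz":-0.0015,"ax":0,"ay":0,"az":0,"fingers":1},{"dx":0.0023,"dy":0.036,"dz":-0.0015,"ax":0,"ay":0,"az":0,"fingers":1},{"dx":0.0029,"dy":0.044,"dz":-0.0015,"ax":0,"ay":0,"az":0,"fingers":1},{"dx":0.0034,"dy":0.052,"dz":-0.0015,"ax":0,"ay":0,"az":0,"fingers":1},{"dx":0.0039,"dy":0.06,"dz":-0.0015,"ax":0,"ay":0,"az":0,"fingers":1}]'; python3 s.py;  python3 - <<'E'
from pan import *
c=snap('wrist','w12')
E
```

```text
time_s: 15.25
tool_pos: [0.5406, 0.1452, 0.0883]
tool_rot: [-0.706, 0.024, -0.023, 0.707]
contact_force: [-0.8, -4.2, 5.2]
finger_gap: 0.0141
t 15.25 p [0.5406 0.1452 0.0883] x [ 0.9978 -0.0665 -0.0012] y [-0.0011  0.0007 -1.    ] z [0.0665 0.9978 0.0007] 
j [0.0623 0.6466 1.7142 0.0012 0.7819 0.1281] F [-0.7642 -4.1696  5.2329] gap 0.014059057206807607
```

View pics/w12.png

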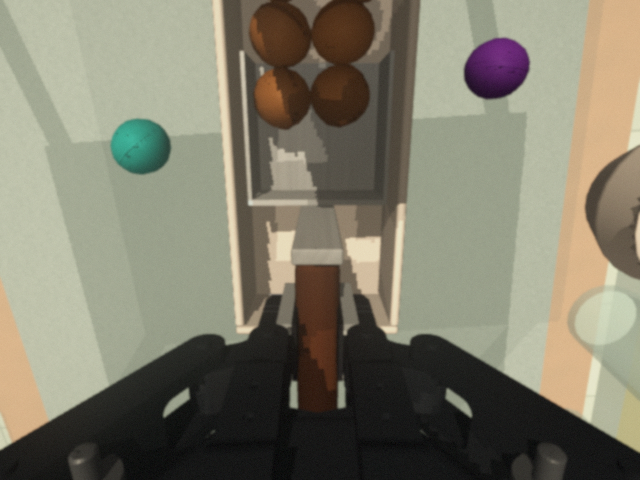

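```bash
python3 -m jog '[{"dx":0.0005,"dy":0.008,"dz":-0.001,"ax":0,"ay":0,"az":0,"fingers":1},{"dx":0.001,"dy":0.016,"dz":-0.001,"ax":0,"ay":0,"az":0,"fingers":1},{"dx":0.0016,"dy":0.024,"dz":-0.001,"ax":0,"ay":0,"az":0,"fingers":1},{"dx":0.002,"dy":0.031,"dz":-0.001,"ax":0,"ay":0,"az":0,"fingers":1},{"dx":0.002,"dy":0.031,"dz":-0.001,"ax":0,"ay":0,"az":0,"fingers":1}]'; python3 s.py;  python3 - <<'E'
from pan import *
c=snap('wrist','w13')
c=snap('scene','sc13')
E
```

```text
time_s: 15.8
tool_pos: [0.5436, 0.1777, 0.0883]
tool_rot: [-0.706, 0.023, -0.024, 0.707]
contact_force: [1.1, -3.8, 8.2]
finger_gap: 0.0139
t 15.8 p [0.5436 0.1777 0.0883] x [ 0.9979 -0.0652  0.0015] y [ 0.0015  0.0011 -1.    ] z [0.0652 0.9979 0.0012] 
j [0.1201 0.657  1.6849 0.0012 0.798  0.1845] F [ 1.0707 -3.7882  8.166 ] gap 0.01390951224735108
```

View pics/w13.png

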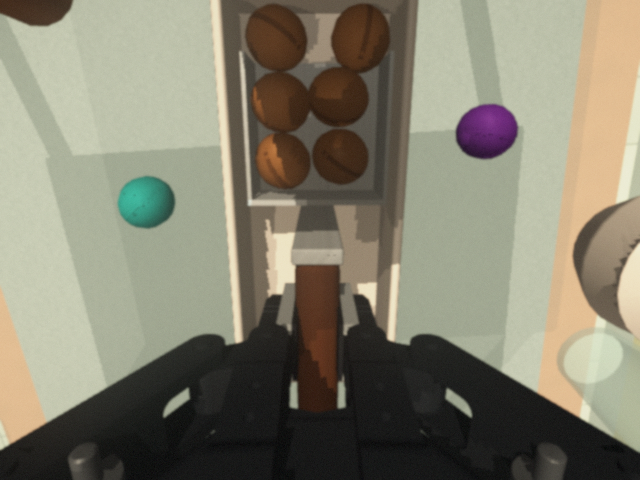

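View pics/sc13.png

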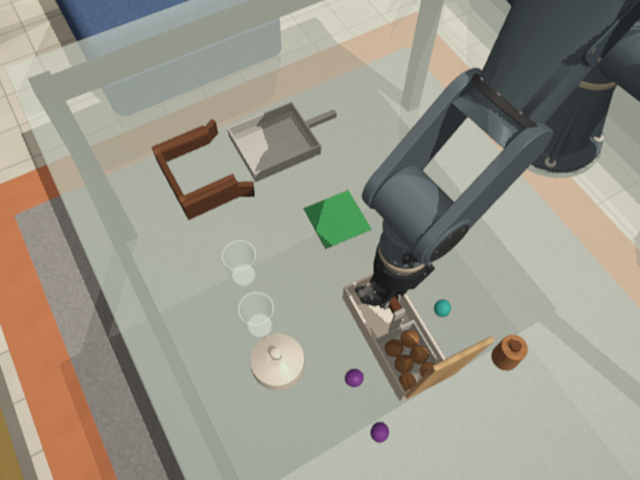

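```bash
python3 -m jog '[{"dx":-0.0003,"dy":-0.005,"dz":0,"ax":3.7,"ay":-0.2,"az":0,"fingers":1},{"dx":-0.0007,"dy":-0.011,"dz":0,"ax":7.5,"ay":-0.5,"az":0,"fingers":1},{"dx":-0.001,"dy":-0.017,"dz":0,"ax":11,"ay":-0.7,"az":0,"fingers":1},{"dx":-0.0014,"dy":-0.022,"dz":0.002,"ax":15,"ay":-1,"az":0,"fingers":1},{"dx":-0.0014,"dy":-0.022,"dz":0.006,"ax":15,"ay":-1,"az":0,"fingers":1}]'; python3 s.py;  python3 - <<'E'
from pan import *
c=snap('wrist','w14')
E
```

```text
time_s: 16.4
tool_pos: [0.5412, 0.1543, 0.0928]
tool_rot: [-0.607, 0.022, -0.027, 0.794]
contact_force: [0.2, -0.4, -1.4]
finger_gap: 0.0141
t 16.4 p [0.5412 0.1543 0.0928] x [ 0.9976 -0.0697 -0.0023] y [ 0.016   0.2612 -0.9652] z [0.0678 0.9628 0.2616] 
j [-0.0641  0.6403  1.7633  0.3827  0.7763 -0.2739] F [ 0.2496 -0.3687 -1.3872] gap 0.014112759910209534
```

View pics/w14.png

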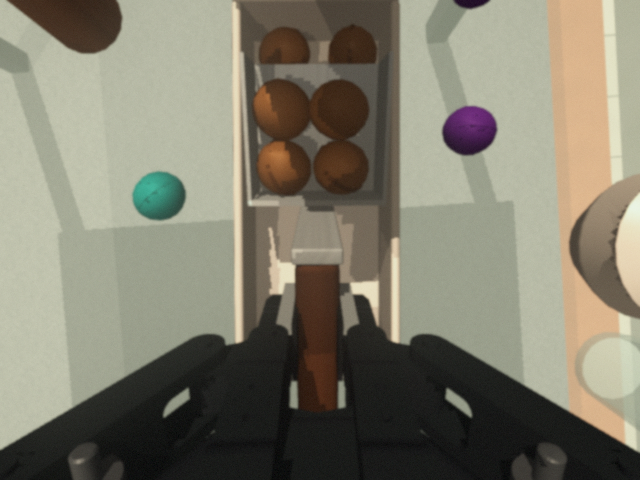

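```bash
python3 -m jog '[{"dx":0,"dy":0,"dz":0.01,"ax":0,"ay":0,"az":0,"fingers":1},{"dx":0,"dy":0,"dz":0.025,"ax":0,"ay":0,"az":0,"fingers":1},{"dx":0,"dy":0,"dz":0.045,"ax":0,"ay":0,"az":0,"fingers":1},{"dx":0,"dy":0,"dz":0.065,"ax":0,"ay":0,"az":0,"fingers":1},{"dx":0,"dy":0,"dz":0.085,"ax":0,"ay":0,"az":0,"fingers":1},{"dx":0,"dy":0,"dz":0.105,"ax":0,"ay":0,"az":0,"fingers":1},{"dx":0,"dy":0,"dz":0.115,"ax":0,"ay":0,"az":0,"fingers":1},{"dx":0,"dy":0,"dz":0.12,"ax":0,"ay":0,"az":0,"fingers":1}]'; python3 s.py;  python3 - <<'E'
from pan import *
c=snap('wrist','w15');c=snap('top','top15')
E
```

```text
time_s: 17.25
tool_pos: [0.5418, 0.1561, 0.2153]
tool_rot: [-0.608, 0.02, -0.027, 0.793]
contact_force: [-0.3, -0.0, -1.1]
finger_gap: 0.014
t 17.25 p [0.5418 0.1561 0.2153] x [ 0.9977 -0.0673  0.0014] y [ 0.0189  0.26   -0.9654] z [0.0646 0.9633 0.2607] 
j [-0.06    0.4505  1.6696  0.3072  1.0394 -0.1518] F [-0.2697 -0.0372 -1.1272] gap 0.013955768911663256
```

View pics/w15.png

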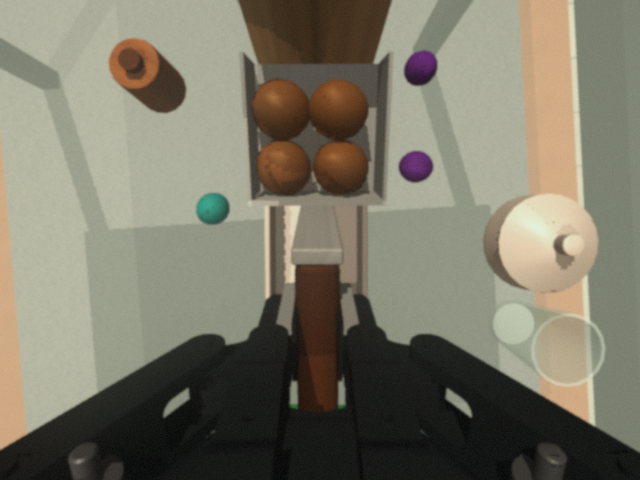

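View pics/top15.png

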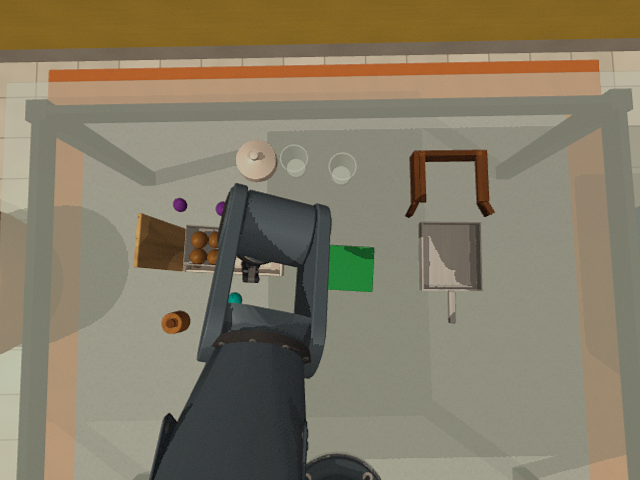

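```bash
python3 -m jog '[{"dx":-0.002,"dy":-0.004,"dz":0,"ax":0,"ay":0,"az":-1,"fingers":1},{"dx":-0.006,"dy":-0.012,"dz":0.003,"ax":0,"ay":0,"az":-4,"fingers":1},{"dx":-0.012,"dy":-0.024,"dz":0.005,"ax":0,"ay":0,"az":-9,"fingers":1},{"dx":-0.02,"dy":-0.04,"dz":0.005,"ax":0,"ay":0,"az":-15,"fingers":1},{"dx":-0.03,"dy":-0.06,"dz":0.005,"ax":0,"ay":0,"az":-21,"fingers":1},{"dx":-0.04,"dy":-0.083,"dz":0.005,"ax":0,"ay":0,"az":-27,"fingers":1},{"dx":-0.05,"dy":-0.106,"dz":0.005,"ax":0,"ay":0,"az":-33,"fingers":1},{"dx":-0.06,"dy":-0.13,"dz":0.005,"ax":0,"ay":0,"az":-39,"fingers":1},{"dx":-0.068,"dy":-0.15,"dz":0.005,"ax":0,"ay":0,"az":-44,"fingers":1},{"dx":-0.073,"dy":-0.165,"dz":0.005,"ax":0,"ay":0,"az":-47,"fingers":1}]'; python3 s.py;  python3 - <<'E'
from pan import *
c=snap('wrist','w16')
E
```

```text
time_s: 18.35
tool_pos: [0.4667, -0.01, 0.2183]
tool_rot: [-0.549, 0.264, -0.342, 0.716]
contact_force: [1.1, -0.8, -1.4]
finger_gap: 0.0139
t 18.35 p [ 0.4667 -0.01    0.2183] x [ 0.6274 -0.7787 -0.0028] y [ 0.2001  0.1647 -0.9658] z [0.7526 0.6054 0.2591] 
j [-0.4165  0.2802  1.9679  0.3283  0.8011  0.2578] F [ 1.0807 -0.8465 -1.374 ] gap 0.013926890977272673
```

View pics/w16.png

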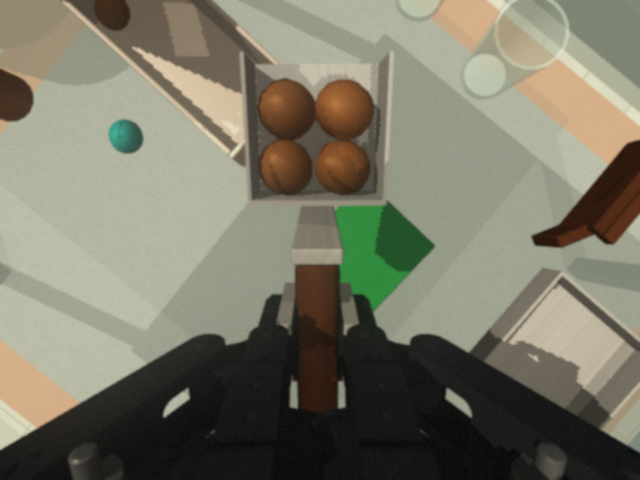

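```bash
python3 -m jog '[{"dx":-0.002,"dy":-0.006,"dz":0,"ax":0,"ay":0,"az":-1,"fingers":1},{"dx":-0.005,"dy":-0.02,"dz":0,"ax":0,"ay":0,"az":-4,"fingers":1},{"dx":-0.012,"dy":-0.045,"dz":0,"ax":0,"ay":0,"az":-9,"fingers":1},{"dx":-0.02,"dy":-0.075,"dz":0,"ax":0,"ay":0,"az":-15,"fingers":1},{"dx":-0.03,"dy":-0.11,"dz":0,"ax":0,"ay":0,"az":-21,"fingers":1},{"dx":-0.04,"dy":-0.145,"dz":0,"ax":0,"ay":0,"az":-27,"fingers":1},{"dx":-0.047,"dy":-0.18,"dz":0,"ax":0,"ay":0,"az":-32,"fingers":1},{"dx":-0.053,"dy":-0.21,"dz":0,"ax":0,"ay":0,"az":-36,"fingers":1},{"dx":-0.056,"dy":-0.235,"dz":0,"ax":0,"ay":0,"az":-39,"fingers":1},{"dx":-0.057,"dy":-0.248,"dz":0,"ax":0,"ay":0,"az":-39.7,"fingers":1}]'; python3 s.py;  python3 - <<'E'
from pan import *
o=observe();c=snap('wrist','w17');c=snap('top','top17')
np.save('pics/o17.npy',np.r_[o["tool_pos"],o["tool_rot"]])
E
```

```text
time_s: 19.4
tool_pos: [0.4095, -0.261, 0.2179]
tool_rot: [0.426, -0.435, 0.566, -0.556]
contact_force: [-0.2, 0.3, -2.6]
finger_gap: 0.0138
t 19.4 p [ 0.4095 -0.261   0.2179] x [-0.0183 -0.9998 -0.0017] y [ 0.2581 -0.0031 -0.9661] z [ 0.9659 -0.0182  0.2581] 
j [-0.9291  0.2948  1.9442  0.3006  0.7644  0.4568] F [-0.1845  0.2771 -2.5728] gap 0.013838056703566786
```

View pics/w17.png

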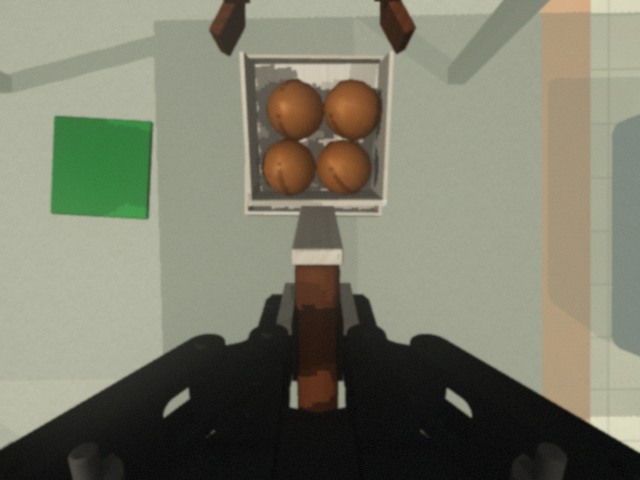

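View pics/top17.png

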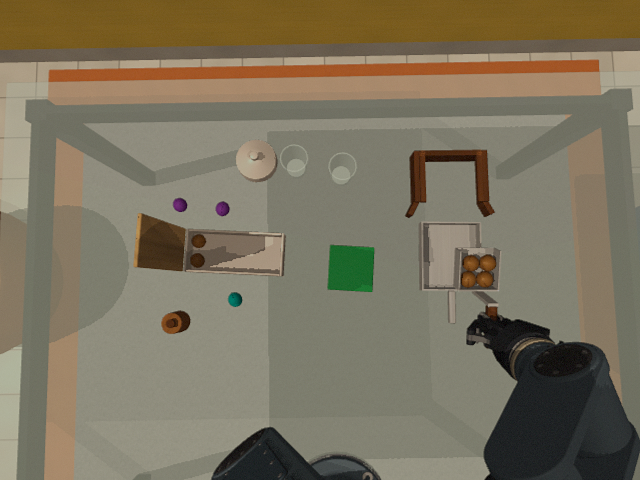

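```bash
python3 -m jog '[{"dx":-0.004,"dy":0.002,"dz":-0.015,"ax":0,"ay":2,"az":0,"fingers":1},{"dx":-0.008,"dy":0.002,"dz":-0.035,"ax":0,"ay":5,"az":0,"fingers":1},{"dx":-0.012,"dy":0.002,"dz":-0.055,"ax":0,"ay":9,"az":0,"fingers":1},{"dx":-0.014,"dy":0.002,"dz":-0.07,"ax":0,"ay":14,"az":0,"fingers":1},{"dx":-0.01,"dy":0.002,"dz":-0.078,"ax":0,"ay":19,"az":0,"fingers":1},{"dx":0.002,"dy":0.002,"dz":-0.082,"ax":0,"ay":25,"az":0,"fingers":1},{"dx":0.01,"dy":0.002,"dz":-0.078,"ax":0,"ay":30,"az":0,"fingers":1},{"dx":0.021,"dy":0.002,"dz":-0.073,"ax":0,"ay":35,"az":0,"fingers":1},{"dx":0.031,"dy":0.002,"dz":-0.067,"ax":0,"ay":40,"az":0,"fingers":1},{"dx":0.042,"dy":0.002,"dz":-0.061,"ax":0,"ay":45,"az":0,"fingers":1}]'; python3 s.py;  python3 - <<'E'
from pan import *
c=snap('wrist','w18');c=snap('top','top18')
E
```

```text
time_s: 20.5
tool_pos: [0.4526, -0.2566, 0.1572]
tool_rot: [-0.611, 0.615, -0.357, 0.347]
contact_force: [0.2, -0.3, -1.4]
finger_gap: 0.0141
t 20.5 p [ 0.4526 -0.2566  0.1572] x [-0.0111 -0.9999  0.0098] y [-0.5034 -0.0029 -0.864 ] z [ 0.864  -0.0146 -0.5033] 
j [-0.5723  0.7011  1.4491 -0.2808  1.4503  1.1117] F [ 0.1941 -0.264  -1.3851] gap 0.014102156792999752
```

View pics/w18.png

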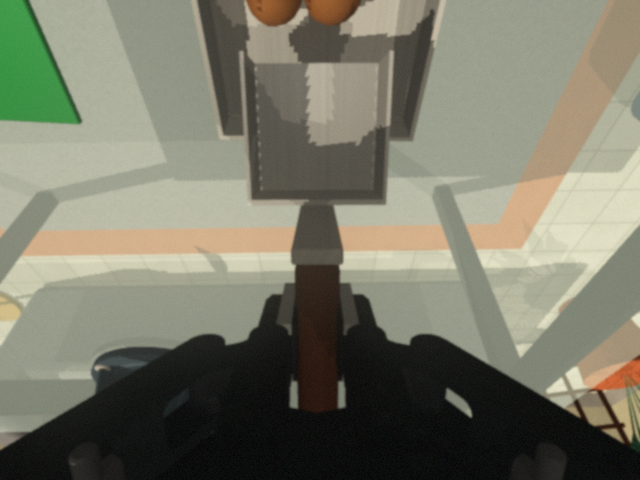

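View pics/top18.png

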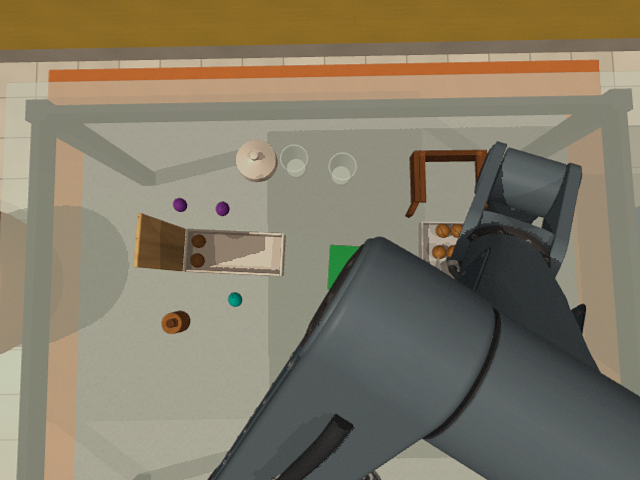

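```bash
python3 -m jog '[{"dx":0,"dy":0,"dz":0.02,"ax":0,"ay":0,"az":0,"fingers":1},{"dx":0,"dy":0,"dz":0.05,"ax":0,"ay":0,"az":0,"fingers":1},{"dx":-0.01,"dy":0,"dz":0.07,"ax":0,"ay":-7,"az":0,"fingers":1},{"dx":-0.02,"dy":0,"dz":0.07,"ax":0,"ay":-15,"az":0,"fingers":1},{"dx":-0.03,"dy":0.02,"dz":0.07,"ax":0,"ay":-23,"az":0,"fingers":1},{"dx":-0.03,"dy":0.05,"dz":0.07,"ax":0,"ay":-30,"az":0,"fingers":1},{"dx":-0.02,"dy":0.09,"dz":0.07,"ax":0,"ay":-30,"az":0,"fingers":1},{"dx":0,"dy":0.13,"dz":0.07,"ax":0,"ay":-30,"az":0,"fingers":1},{"dx":0.01,"dy":0.17,"dz":0.06,"ax":0,"ay":-30,"az":0,"fingers":1},{"dx":0.02,"dy":0.21,"dz":0.05,"ax":0,"ay":-30,"az":0,"fingers":1}]'; python3 s.py;  python3 - <<'E'
from pan import *
c=snap('wrist','w19');c=snap('top','top19')
E
```

```text
time_s: 21.6
tool_pos: [0.4739, -0.0449, 0.2059]
tool_rot: [0.497, -0.502, 0.505, -0.496]
contact_force: [0.3, -0.5, -0.9]
finger_gap: 0.0136
t 21.6 p [ 0.4739 -0.0449  0.2059] x [-0.0131 -0.9999  0.0043] y [ 0.0023 -0.0043 -1.    ] z [ 0.9999 -0.0131  0.0023] 
j [-0.3275  0.3653  1.8268 -0.0041  0.946   1.2588] F [ 0.2902 -0.4686 -0.9441] gap 0.013595185529043152
```

View pics/top19.png

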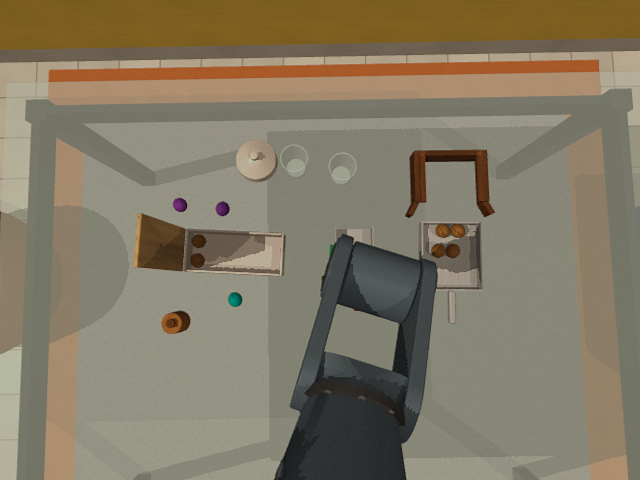

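```bash
python3 -m jog '[{"dx":0.006,"dy":0.013,"dz":0,"ax":0,"ay":0,"az":8,"fingers":1},{"dx":0.012,"dy":0.026,"dz":0,"ax":0,"ay":0,"az":16,"fingers":1},{"dx":0.018,"dy":0.039,"dz":0,"ax":0,"ay":0,"az":24,"fingers":1},{"dx":0.025,"dy":0.052,"dz":0,"ax":0,"ay":0,"az":32,"fingers":1},{"dx":0.031,"dy":0.065,"dz":0,"ax":0,"ay":0,"az":40,"fingers":1},{"dx":0.037,"dy":0.078,"dz":0,"ax":0,"ay":0,"az":48,"fingers":1},{"dx":0.043,"dy":0.09,"dz":0,"ax":0,"ay":0,"az":56,"fingers":1},{"dx":0.05,"dy":0.104,"dz":0,"ax":0,"ay":0,"az":64,"fingers":1},{"dx":0.056,"dy":0.117,"dz":-0.02,"ax":0,"ay":0,"az":72,"fingers":1},{"dx":0.0622,"dy":0.129,"dz":-0.04,"ax":0,"ay":0,"az":80,"fingers":1}]';  python3 -m jog '[{"dx":0,"dy":0,"dz":-0.02,"ax":0,"ay":0,"az":7,"fingers":1},{"dx":0,"dy":0,"dz":-0.027,"ax":0,"ay":0,"az":7,"fingers":1},{"dx":0,"dy":0,"dz":-0.027,"ax":0,"ay":0,"az":7,"fingers":1}]'; python3 s.py; cat > lat.py <<'E'
from pan import *
import sys
def lat(fn):
    o=observe();c=snap('wrist',fn);pitch(c,o,265,370,70,170);P=cloud(c,o)
    u=np.array([np.cos(np.radians(86.27)),np.sin(np.radians(86.27))]);n=np.array([-u[1],u[0]])
    Q=P[...,:2]-o["tool_pos"][:2]; a=Q@u;b=Q@n
    rz=o["tool_pos"][2]-.048
    for nm,z0,tol in (('box',.05,.003),('scoop',rz,.004)):
      s=(abs(P[...,2]-z0)<tol)&(abs(b)<.06)&(a>.0)&(a<.2)
      for lo in np.arange(0.0,.2,.02):
        k=s&(a>lo)&(a<lo+.02)
        if k.sum()>5: print(nm,round(lo,3),k.sum(),'b',b[k].min().round(4),b[k].max().round(4),'mid',((b[k].min()+b[k].max())/2).round(4),'amin',a[k].min().round(4))
lat(sys.argv[1])
E
python3 lat.py w20
```

```text
time_s: 22.7
tool_pos: [0.5338, 0.0878, 0.1648]
tool_rot: [0.705, -0.061, 0.063, -0.704]
contact_force: [0.4, 0.6, -2.6]
finger_gap: 0.0141
time_s: 23.0
tool_pos: [0.532, 0.0875, 0.1369]
tool_rot: [0.708, -0.02, 0.019, -0.706]
contact_force: [-0.4, 0.7, -0.7]
finger_gap: 0.014
t 23.0 p [0.532  0.0875 0.1369] x [ 0.9984 -0.0558 -0.001 ] y [-0.0011 -0.0023 -1.    ] z [ 0.0558  0.9984 -0.0023] 
j [-0.043   0.548   1.7356 -0.003   0.8591  0.0148] F [-0.4257  0.6863 -0.6702] gap 0.013961257712599873
centre [0.5353 0.165  0.0556] normal [0.0024 0.0044 1.    ] nose-up deg -0.1265631026059388 roll -0.0655030686177602 rms 0.0004125481258852791 0.9960952380952381
box 0.0 79 b -0.0482 0.0397 mid -0.0043 amin 0.0189
box 0.02 947 b -0.0498 0.0418 mid -0.004 amin 0.02
box 0.04 281 b -0.0497 -0.0445 mid -0.0471 amin 0.0401
box 0.06 293 b -0.0497 -0.0444 mid -0.0471 amin 0.0604
box 0.08 320 b -0.0499 -0.0444 mid -0.0472 amin 0.0804
box 0.1 518 b -0.05 0.0421 mid -0.0039 amin 0.1
box 0.12 745 b -0.0498 0.0423 mid -0.0037 amin 0.12
box 0.14 58 b -0.0496 0.0419 mid -0.0039 amin 0.14
scoop 0.02 1056 b -0.0357 0.0382 mid 0.0013 amin 0.0323
scoop 0.04 394 b -0.0356 0.0388 mid 0.0016 amin 0.04
scoop 0.06 427 b -0.0352 0.039 mid 0.0019 amin 0.06
scoop 0.08 460 b -0.035 0.0394 mid 0.0022 amin 0.08
scoop 0.1 205 b -0.0347 0.0395 mid 0.0024 amin 0.1
```

```bash
python3 -m jog '[{"dx":0.003,"dy":0.001,"dz":0,"ax":0,"ay":0,"az":-0.7,"fingers":1},{"dx":0.005,"dy":0.001,"dz":0,"ax":0,"ay":0,"az":-0.7,"fingers":1},{"dx":0.005,"dy":0.001,"dz":0,"ax":0,"ay":0,"az":-0.7,"fingers":1}]'; python3 lat.py w21
```

```text
time_s: 23.35
tool_pos: [0.5392, 0.0882, 0.1387]
tool_rot: [0.708, -0.023, 0.026, -0.706]
contact_force: [0.0, 0.2, -1.6]
finger_gap: 0.0142
centre [0.5438 0.1657 0.0574] normal [-0.0027  0.0045  1.    ] nose-up deg -0.1245876740463422 roll -0.052957387182725274 rms 0.0004122041704916149 0.9967619047619047
box 0.0 261 b -0.0421 0.0492 mid 0.0035 amin 0.0179
box 0.02 728 b -0.0421 0.0495 mid 0.0037 amin 0.02
box 0.04 187 b 0.0454 0.0494 mid 0.0474 amin 0.0402
box 0.06 204 b 0.0452 0.0493 mid 0.0473 amin 0.0601
box 0.08 220 b 0.0453 0.0494 mid 0.0473 amin 0.0803
box 0.1 362 b -0.0422 0.0495 mid 0.0036 amin 0.1001
box 0.12 739 b -0.0428 0.0495 mid 0.0034 amin 0.12
box 0.14 70 b -0.042 0.0488 mid 0.0034 amin 0.14
scoop 0.02 1062 b -0.0364 0.0378 mid 0.0007 amin 0.0324
scoop 0.04 395 b -0.0364 0.0379 mid 0.0008 amin 0.0401
scoop 0.06 433 b -0.0363 0.0379 mid 0.0008 amin 0.06
scoop 0.08 461 b -0.0365 0.0379 mid 0.0007 amin 0.0801
scoop 0.1 201 b -0.0363 0.0379 mid 0.0008 amin 0.1
```

```bash
python3 -m jog '[{"dx":-0.0025,"dy":0,"dz":0,"ax":0,"ay":0,"az":0,"fingers":1},{"dx":-0.0025,"dy":0,"dz":0,"ax":0,"ay":0,"az":0,"fingers":1},{"dx":-0.0025,"dy":0,"dz":0,"ax":0,"ay":0,"az":0,"fingers":1}]'; python3 lat.py w22
```

```text
time_s: 23.7
tool_pos: [0.5361, 0.0883, 0.1386]
tool_rot: [0.708, -0.023, 0.025, -0.706]
contact_force: [-0.5, 1.2, -2.5]
finger_gap: 0.0138
centre [0.5407 0.1657 0.0573] normal [-0.0013  0.0039  1.    ] nose-up deg -0.0892648925124995 roll -0.08196288010907105 rms 0.00041591169068169015 0.9967619047619047
box 0.0 253 b -0.045 0.0452 mid 0.0001 amin 0.0177
box 0.02 675 b -0.0458 0.0463 mid 0.0003 amin 0.02
box 0.04 92 b -0.0456 0.0464 mid 0.0004 amin 0.0401
box 0.06 104 b -0.0459 0.0464 mid 0.0003 amin 0.0601
box 0.08 113 b -0.0458 0.0465 mid 0.0003 amin 0.0803
box 0.1 251 b -0.0457 0.0463 mid 0.0003 amin 0.1002
box 0.12 734 b -0.0457 0.0465 mid 0.0004 amin 0.12
box 0.14 75 b -0.0453 0.0464 mid 0.0006 amin 0.1401
scoop 0.02 1059 b -0.0363 0.0378 mid 0.0007 amin 0.033
scoop 0.04 387 b -0.0364 0.0379 mid 0.0008 amin 0.0401
scoop 0.06 430 b -0.0363 0.0379 mid 0.0008 amin 0.06
scoop 0.08 462 b -0.0365 0.038 mid 0.0008 amin 0.0801
scoop 0.1 206 b -0.0363 0.0379 mid 0.0008 amin 0.1
```

```bash
python3 -m jog '[{"dx":0.0003,"dy":0.001,"dz":-0.01,"ax":-0.1,"ay":0,"az":0,"fingers":1},{"dx":0.0003,"dy":0.002,"dz":-0.022,"ax":-0.2,"ay":0,"az":0,"fingers":1},{"dx":0.0003,"dy":0.002,"dz":-0.034,"ax":-0.2,"ay":0,"az":0,"fingers":1},{"dx":0.0003,"dy":0.002,"dz":-0.044,"ax":-0.2,"ay":0,"az":0,"fingers":1},{"dx":0.0003,"dy":0.002,"dz":-0.048,"ax":-0.2,"ay":0,"az":0,"fingers":1},{"dx":0.0003,"dy":0.002,"dz":-0.049,"ax":-0.2,"ay":0,"az":0,"fingers":1}]'; python3 s.py
```

```text
time_s: 24.35
tool_pos: [0.5357, 0.0903, 0.0887]
tool_rot: [0.709, -0.024, 0.024, -0.705]
contact_force: [-1.3, 1.8, 1.2]
finger_gap: 0.014
t 24.35 p [0.5357 0.0903 0.0887] x [ 0.9977 -0.0683  0.0008] y [ 0.0004 -0.0058 -1.    ] z [ 0.0683  0.9976 -0.0057] 
j [-0.0356  0.631   1.7563 -0.0084  0.7537  0.0389] F [-1.3388  1.7972  1.2219] gap 0.013986664008704363
```

```bash
python3 -m jog '[{"dx":0.0005,"dy":0.008,"dz":-0.0005,"ax":0,"ay":0,"az":0,"fingers":1},{"dx":0.001,"dy":0.017,"dz":-0.0005,"ax":0,"ay":0,"az":0,"fingers":1},{"dx":0.0017,"dy":0.027,"dz":-0.0005,"ax":0,"ay":0,"az":0,"fingers":1},{"dx":0.0024,"dy":0.037,"dz":-0.0005,"ax":0,"ay":0,"az":0,"fingers":1},{"dx":0.003,"dy":0.047,"dz":-0.0005,"ax":0,"ay":0,"az":0,"fingers":1},{"dx":0.0037,"dy":0.057,"dz":-0.0005,"ax":0,"ay":0,"az":0,"fingers":1},{"dx":0.0044,"dy":0.067,"dz":-0.0005,"ax":0,"ay":0,"az":0,"fingers":1},{"dx":0.005,"dy":0.077,"dz":-0.0005,"ax":0,"ay":0,"az":0,"fingers":1},{"dx":0.0057,"dy":0.087,"dz":-0.0005,"ax":0,"ay":0,"az":0,"fingers":1},{"dx":0.0063,"dy":0.096,"dz":-0.0005,"ax":0,"ay":0,"az":0,"fingers":1}]'; python3 s.py;  python3 - <<'E'
from pan import *
c=snap('wrist','w23')
E
```

```text
time_s: 25.35
tool_pos: [0.5424, 0.1866, 0.0886]
tool_rot: [0.709, -0.023, 0.024, -0.704]
contact_force: [0.3, -3.3, 5.5]
finger_gap: 0.0139
t 25.35 p [0.5424 0.1866 0.0886] x [ 0.9977 -0.0676  0.0015] y [ 0.001  -0.0069 -1.    ] z [ 0.0676  0.9977 -0.0068] 
j [ 0.1402  0.6589  1.6782 -0.0097  0.8045  0.2146] F [ 0.3018 -3.3412  5.4817] gap 0.013913784045110867
```

View pics/w23.png

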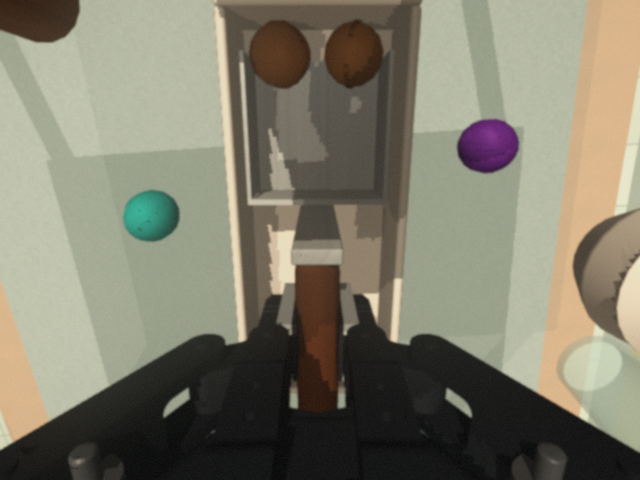

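```bash
python3 -m jog '[{"dx":0.0003,"dy":0.004,"dz":0,"ax":0,"ay":0,"az":0,"fingers":1},{"dx":0.0005,"dy":0.007,"dz":0,"ax":0,"ay":0,"az":0,"fingers":1},{"dx":0.0005,"dy":0.007,"dz":0,"ax":0,"ay":0,"az":0,"fingers":1},{"dx":0.0003,"dy":0.003,"dz":0,"ax":3.5,"ay":-0.2,"az":0,"fingers":1},{"dx":0,"dy":-0.002,"dz":0,"ax":7,"ay":-0.5,"az":0,"fingers":1},{"dx":-0.0003,"dy":-0.007,"dz":0,"ax":11,"ay":-0.7,"az":0,"fingers":1},{"dx":-0.0007,"dy":-0.013,"dz":0.002,"ax":15,"ay":-1,"az":0,"fingers":1},{"dx":-0.001,"dy":-0.016,"dz":0.005,"ax":15,"ay":-1,"az":0,"fingers":1}]'; python3 s.py;  python3 - <<'E'
from pan import *
c=snap('wrist','w24')
E
```

```text
time_s: 26.2
tool_pos: [0.5404, 0.1704, 0.0921]
tool_rot: [-0.61, 0.023, -0.028, 0.792]
contact_force: [0.1, 0.1, -2.0]
finger_gap: 0.0142
t 26.2 p [0.5404 0.1704 0.0921] x [ 0.9974 -0.0719 -0.0022] y [ 0.0162  0.254  -0.9671] z [0.0701 0.9645 0.2546] 
j [-0.0298  0.6423  1.7581  0.3749  0.7682 -0.2322] F [ 0.1475  0.0534 -1.9654] gap 0.014204982336717473
```

View pics/w24.png

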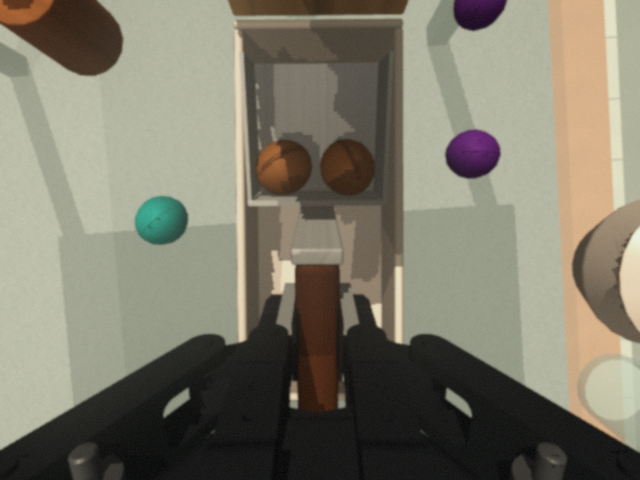

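```bash
python3 -m jog '[{"dx":-0.0003,"dy":-0.004,"dz":0.01,"ax":0,"ay":0,"az":0,"fingers":1},{"dx":-0.0006,"dy":-0.009,"dz":0.025,"ax":0,"ay":0,"az":0,"fingers":1},{"dx":-0.001,"dy":-0.014,"dz":0.045,"ax":0,"ay":0,"az":0,"fingers":1},{"dx":-0.001,"dy":-0.016,"dz":0.065,"ax":0,"ay":0,"az":0,"fingers":1},{"dx":-0.001,"dy":-0.016,"dz":0.085,"ax":0,"ay":0,"az":0,"fingers":1},{"dx":-0.001,"dy":-0.016,"dz":0.105,"ax":0,"ay":0,"az":0,"fingers":1},{"dx":-0.001,"dy":-0.016,"dz":0.12,"ax":0,"ay":0,"az":0,"fingers":1},{"dx":-0.001,"dy":-0.016,"dz":0.125,"ax":0,"ay":0,"az":0,"fingers":1}]'; python3 -m jog '[{"dx":-0.002,"dy":-0.004,"dz":0,"ax":0,"ay":0,"az":-1,"fingers":1},{"dx":-0.006,"dy":-0.012,"dz":0.003,"ax":0,"ay":0,"az":-4,"fingers":1},{"dx":-0.012,"dy":-0.024,"dz":0.005,"ax":0,"ay":0,"az":-9,"fingers":1},{"dx":-0.02,"dy":-0.04,"dz":0.005,"ax":0,"ay":0,"az":-15,"fingers":1},{"dx":-0.03,"dy":-0.06,"dz":0.005,"ax":0,"ay":0,"az":-21,"fingers":1},{"dx":-0.04,"dy":-0.083,"dz":0.005,"ax":0,"ay":0,"az":-27,"fingers":1},{"dx":-0.05,"dy":-0.106,"dz":0.005,"ax":0,"ay":0,"az":-33,"fingers":1},{"dx":-0.06,"dy":-0.13,"dz":0.005,"ax":0,"ay":0,"az":-39,"fingers":1},{"dx":-0.068,"dy":-0.15,"dz":0.005,"ax":0,"ay":0,"az":-44,"fingers":1},{"dx":-0.073,"dy":-0.165,"dz":0.005,"ax":0,"ay":0,"az":-47,"fingers":1}]'; python3 s.py;  python3 - <<'E'
from pan import *
c=snap('wrist','w25');c=snap('top','top25')
E
```

```text
time_s: 27.05
tool_pos: [0.5406, 0.1555, 0.2203]
tool_rot: [-0.611, 0.02, -0.029, 0.791]
contact_force: [-0.4, -0.7, -2.0]
finger_gap: 0.014
time_s: 28.05
tool_pos: [0.4657, -0.01, 0.2245]
tool_rot: [-0.552, 0.264, -0.342, 0.713]
contact_force: [-0.2, 0.1, -1.5]
finger_gap: 0.014
t 28.05 p [ 0.4657 -0.01    0.2245] x [ 0.6263 -0.7796  0.001 ] y [ 0.1961  0.1563 -0.9681] z [0.7545 0.6065 0.2507] 
j [-0.4106  0.2679  1.9598  0.3086  0.8174  0.2821] F [-0.1936  0.1489 -1.5265] gap 0.014028728711044427
```

View pics/w25.png

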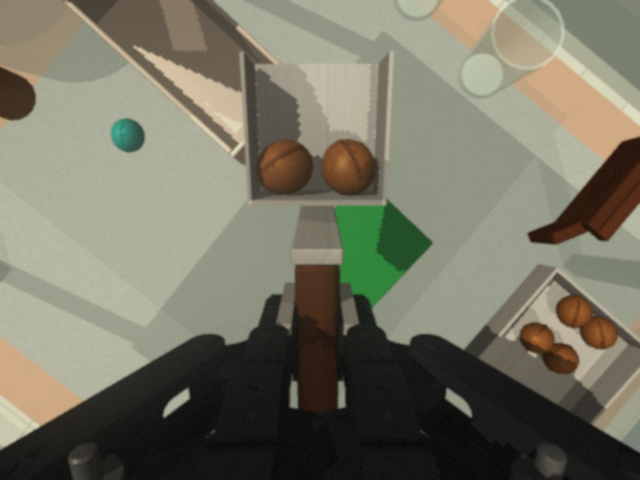

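View pics/top25.png

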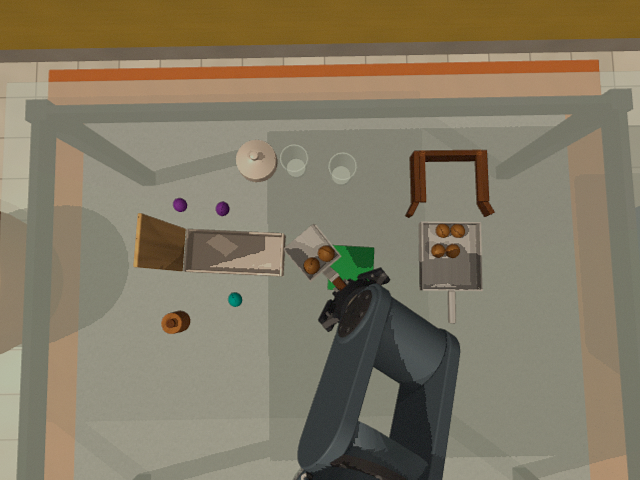

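```bash
python3 -m jog '[{"dx":-0.002,"dy":-0.006,"dz":0,"ax":0,"ay":0,"az":-1,"fingers":1},{"dx":-0.006,"dy":-0.02,"dz":0,"ax":0,"ay":0,"az":-4,"fingers":1},{"dx":-0.015,"dy":-0.045,"dz":0,"ax":0,"ay":0,"az":-9,"fingers":1},{"dx":-0.025,"dy":-0.078,"dz":0,"ax":0,"ay":0,"az":-15,"fingers":1},{"dx":-0.037,"dy":-0.115,"dz":0,"ax":0,"ay":0,"az":-21,"fingers":1},{"dx":-0.05,"dy":-0.15,"dz":0,"ax":0,"ay":0,"az":-27,"fingers":1},{"dx":-0.059,"dy":-0.19,"dz":0,"ax":0,"ay":0,"az":-32,"fingers":1},{"dx":-0.066,"dy":-0.22,"dz":0,"ax":0,"ay":0,"az":-36,"fingers":1},{"dx":-0.07,"dy":-0.245,"dz":0,"ax":0,"ay":0,"az":-39,"fingers":1},{"dx":-0.071,"dy":-0.26,"dz":-0.005,"ax":0,"ay":0,"az":-39.7,"fingers":1}]'; python3 s.py;  python3 - <<'E'
from pan import *
c=snap('wrist','w26');c=snap('top','top26')
for q in [(443,230),(458,231),(438,251),(453,251)]: print(pt(c,*q,.019).round(3))
E
```

```text
time_s: 29.15
tool_pos: [0.3955, -0.2721, 0.2198]
tool_rot: [0.43, -0.435, 0.565, -0.554]
contact_force: [-0.9, 0.1, -1.4]
finger_gap: 0.0136
t 29.15 p [ 0.3955 -0.2721  0.2198] x [-0.0166 -0.9999  0.0031] y [ 0.2518 -0.0072 -0.9678] z [ 0.9676 -0.0153  0.2519] 
j [-0.9677  0.2866  1.9484  0.2945  0.776   0.4219] F [-0.8758  0.0738 -1.3684] gap 0.013624455894002012
[ 0.586 -0.246  0.019]
[ 0.583 -0.279  0.019]
[ 0.54  -0.233  0.019]
[ 0.539 -0.266  0.019]
```

View pics/top26.png

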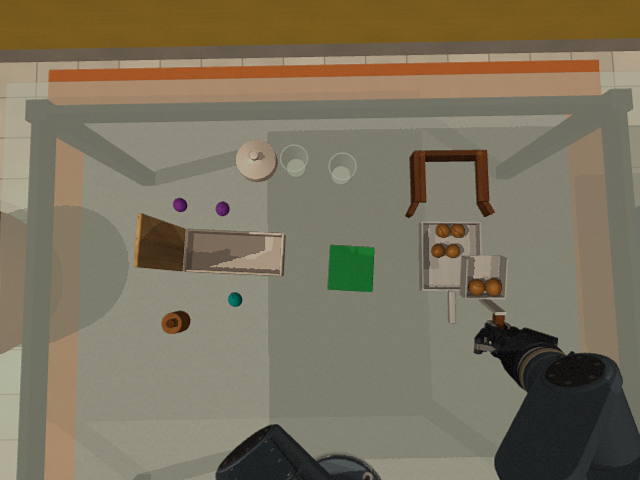

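```bash
python3 -m jog '[{"dx":-0.004,"dy":0,"dz":-0.015,"ax":0,"ay":2,"az":0,"fingers":1},{"dx":-0.008,"dy":0,"dz":-0.035,"ax":0,"ay":5,"az":0,"fingers":1},{"dx":-0.012,"dy":0,"dz":-0.055,"ax":0,"ay":9,"az":0,"fingers":1},{"dx":-0.014,"dy":0,"dz":-0.07,"ax":0,"ay":14,"az":0,"fingers":1},{"dx":-0.01,"dy":0,"dz":-0.078,"ax":0,"ay":18,"az":0,"fingers":1},{"dx":0.001,"dy":0,"dz":-0.083,"ax":0,"ay":23,"az":0,"fingers":1},{"dx":0.009,"dy":0,"dz":-0.08,"ax":0,"ay":28,"az":0,"fingers":1},{"dx":0.02,"dy":0,"dz":-0.075,"ax":0,"ay":33,"az":0,"fingers":1},{"dx":0.029,"dy":0,"dz":-0.07,"ax":0,"ay":38,"az":0,"fingers":1},{"dx":0.042,"dy":0,"dz":-0.063,"ax":0,"ay":45,"az":0,"fingers":1}]'; python3 s.py;  python3 - <<'E'
from pan import *
c=snap('wrist','w27')
E
```

```text
time_s: 30.25
tool_pos: [0.4373, -0.2694, 0.1565]
tool_rot: [-0.614, 0.616, -0.354, 0.344]
contact_force: [0.5, -0.7, -1.2]
finger_gap: 0.0141
t 30.25 p [ 0.4373 -0.2694  0.1565] x [-0.0087 -0.9999  0.0109] y [-0.5118 -0.0049 -0.8591] z [ 0.859  -0.0131 -0.5117] 
j [-0.5992  0.6963  1.4691 -0.2998  1.4369  1.0937] F [ 0.5354 -0.7211 -1.2094] gap 0.014140014369841782
```

View pics/w27.png

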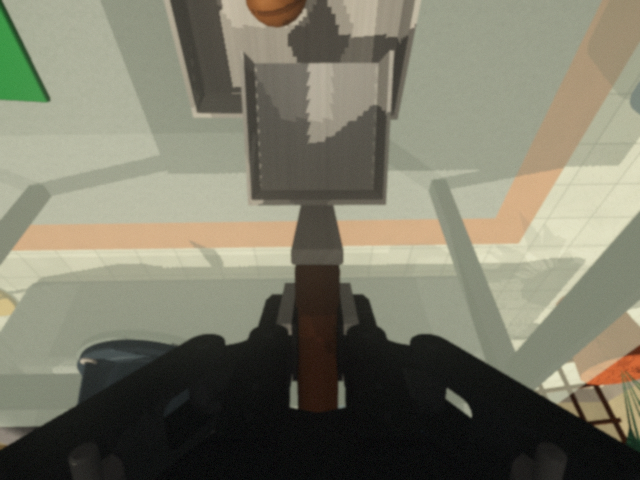

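```bash
python3 -m jog '[{"dx":0,"dy":0,"dz":0.02,"ax":0,"ay":0,"az":0,"fingers":1},{"dx":0,"dy":0,"dz":0.05,"ax":0,"ay":0,"az":0,"fingers":1},{"dx":-0.01,"dy":0,"dz":0.07,"ax":0,"ay":-7,"az":0,"fingers":1},{"dx":-0.01,"dy":0.01,"dz":0.07,"ax":0,"ay":-15,"az":0,"fingers":1},{"dx":-0.01,"dy":0.04,"dz":0.07,"ax":0,"ay":-23,"az":0,"fingers":1},{"dx":-0.01,"dy":0.08,"dz":0.07,"ax":0,"ay":-30.7,"az":0,"fingers":1},{"dx":-0.006,"dy":0.12,"dz":0.06,"ax":0,"ay":-30.7,"az":0,"fingers":1},{"dx":-0.003,"dy":0.16,"dz":0.04,"ax":0,"ay":-30.7,"az":0,"fingers":1},{"dx":-0.003,"dy":0.2,"dz":0.02,"ax":0,"ay":-30.7,"az":0,"fingers":1},{"dx":-0.003,"dy":0.225,"dz":-0.01,"ax":0,"ay":-30.7,"az":0,"fingers":1}]'; python3 s.py;  python3 - <<'E'
from pan import *
o=observe();c=snap('wrist','w28');pitch(c,o,265,370,70,170);c=snap('top','top28');
E
```

```text
time_s: 31.3
tool_pos: [0.4393, -0.0415, 0.1449]
tool_rot: [0.499, -0.499, 0.505, -0.497]
contact_force: [-0.1, -0.8, -2.6]
finger_gap: 0.0144
t 31.3 p [ 0.4393 -0.0415  0.1449] x [-0.0085 -0.9999  0.0073] y [ 0.0034 -0.0073 -1.    ] z [ 1.     -0.0084  0.0034] 
j [-0.3445  0.4325  1.9705 -0.0086  0.733   1.2411] F [-0.0929 -0.7793 -2.6394] gap 0.014425724754475032
centre [ 0.516 -0.042  0.064] normal [-0.0006  0.0039  1.    ] nose-up deg -0.1601098747285574 roll -0.1937807563750904 rms 0.00042012124944130477 0.9951428571428571
```

View pics/top28.png

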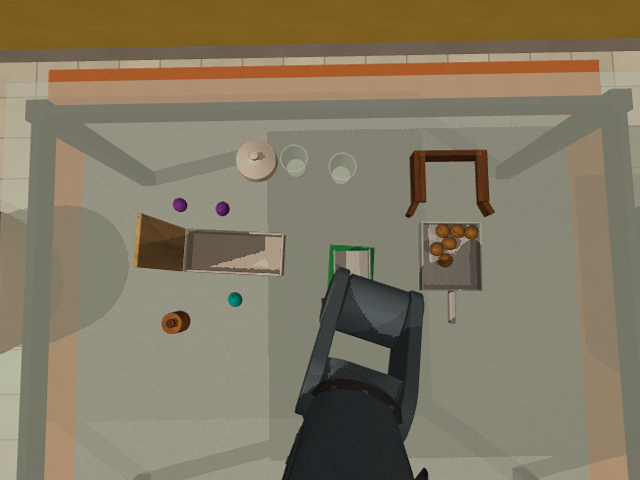

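View pics/w28.png

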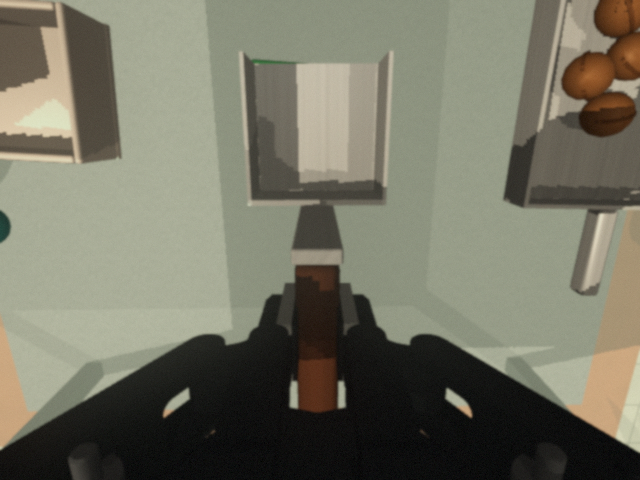

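```bash
python3 -m jog '[{"dx":-0.004,"dy":-0.002,"dz":-0.02,"ax":0.3,"ay":0,"az":0,"fingers":1},{"dx":-0.004,"dy":-0.002,"dz":-0.04,"ax":0.3,"ay":0,"az":0,"fingers":1},{"dx":-0.004,"dy":-0.002,"dz":-0.053,"ax":0.3,"ay":0,"az":0,"fingers":1},{"dx":-0.004,"dy":-0.002,"dz":-0.057,"ax":0.3,"ay":0,"az":0,"fingers":1},{"dx":-0.004,"dy":-0.002,"dz":-0.057,"ax":0.3,"ay":0,"az":0,"fingers":1}]'; python3 s.py
```

```text
time_s: 31.9
tool_pos: [0.4307, -0.0413, 0.088]
tool_rot: [-0.5, 0.504, -0.499, 0.498]
contact_force: [-7.1, 2.9, 29.8]
finger_gap: 0.0142
t 31.9 p [ 0.4307 -0.0413  0.088 ] x [-0.0045 -1.     -0.0022] y [-0.0076  0.0022 -1.    ] z [ 1.     -0.0045 -0.0076] 
j [-0.3546  0.5474  2.0262 -0.0011  0.5759  1.2216] F [-7.063   2.8667 29.8287] gap 0.014236826937632582
```

```bash
python3 -m jog '[{"dx":0,"dy":0,"dz":0.0015,"ax":0,"ay":0,"az":0,"fingers":1},{"dx":0,"dy":0,"dz":0.0015,"ax":0,"ay":0,"az":0,"fingers":1}]'; python3 -m jog '[{"dx":0,"dy":0,"dz":0,"ax":0,"ay":0,"az":0,"fingers":-1},{"dx":0,"dy":0,"dz":0,"ax":0,"ay":0,"az":0,"fingers":-1},{"dx":0,"dy":0,"dz":0,"ax":0,"ay":0,"az":0,"fingers":-1},{"dx":0,"dy":0,"dz":0,"ax":0,"ay":0,"az":0,"fingers":-1},{"dx":0,"dy":0,"dz":0,"ax":0,"ay":0,"az":0,"fingers":-1},{"dx":0,"dy":0,"dz":0.03,"ax":0,"ay":0,"az":0,"fingers":-1},{"dx":0,"dy":0,"dz":0.07,"ax":0,"ay":0,"az":0,"fingers":-1},{"dx":0,"dy":0,"dz":0.11,"ax":0,"ay":0,"az":0,"fingers":-1},{"dx":0,"dy":0,"dz":0.15,"ax":0,"ay":0,"az":0,"fingers":-1},{"dx":0,"dy":0,"dz":0.19,"ax":0,"ay":0,"az":0,"fingers":-1}]'; python3 s.py; python3 - <<'E'
from pan import *
o=observe();c=snap('wrist','w29');
E
```

```text
time_s: 32.1
tool_pos: [0.4315, -0.0414, 0.0907]
tool_rot: [-0.5, 0.503, -0.499, 0.498]
contact_force: [-0.2, 0.1, -1.5]
finger_gap: 0.014
time_s: 33.1
tool_pos: [0.4309, -0.0412, 0.2822]
tool_rot: [-0.5, 0.503, -0.499, 0.498]
contact_force: [1.4, -0.7, -0.1]
finger_gap: 0.0852
t 33.1 p [ 0.4309 -0.0412  0.2822] x [-0.0038 -1.     -0.0016] y [-0.0054  0.0016 -1.    ] z [ 1.     -0.0038 -0.0054] 
j [-0.3544  0.1982  1.8182 -0.0004  1.1308  1.2204] F [ 1.3691 -0.7416 -0.0912] gap 0.08521053553310555
```

View pics/w29.png

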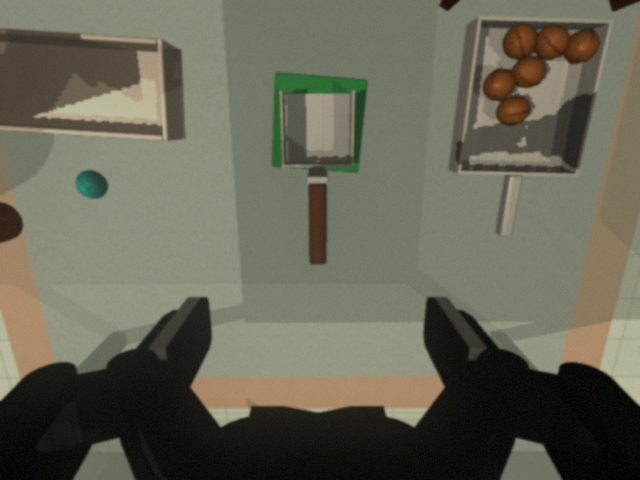

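```bash
python3 -m jog '[{"dx":0.01,"dy":0.03,"dz":0.03,"ax":0,"ay":0,"az":8,"fingers":1},{"dx":0.02,"dy":0.06,"dz":0.06,"ax":0,"ay":0,"az":16,"fingers":1},{"dx":0.03,"dy":0.1,"dz":0.06,"ax":0,"ay":0,"az":24,"fingers":1},{"dx":0.04,"dy":0.14,"dz":0.06,"ax":0,"ay":0,"az":32,"fingers":1},{"dx":0.06,"dy":0.18,"dz":0.06,"ax":0,"ay":0,"az":40,"fingers":1},{"dx":0.08,"dy":0.22,"dz":0.06,"ax":0,"ay":0,"az":48,"fingers":1},{"dx":0.1,"dy":0.26,"dz":0.06,"ax":0,"ay":0,"az":56,"fingers":1},{"dx":0.115,"dy":0.3,"dz":0.06,"ax":0,"ay":0,"az":64,"fingers":1},{"dx":0.122,"dy":0.34,"dz":0.06,"ax":0,"ay":0,"az":72,"fingers":1},{"dx":0.122,"dy":0.38,"dz":0.06,"ax":0,"ay":0,"az":80,"fingers":1}]' 60; python3 -m jog '[{"dx":0,"dy":0.03,"dz":0,"ax":0,"ay":0,"az":6.5,"fingers":1},{"dx":0,"dy":0.055,"dz":0,"ax":0,"ay":0,"az":6.5,"fingers":1},{"dx":0,"dy":0.055,"dz":0,"ax":0,"ay":0,"az":6.5,"fingers":1}]'; python3 s.py; python3 - <<'E'
from pan import *
c=snap('scene','sc30');c=snap('top','top30')
E
```

```text
time_s: 34.15
tool_pos: [0.5575, 0.3391, 0.3468]
tool_rot: [-0.702, 0.06, -0.062, 0.707]
contact_force: [0.8, 0.3, 0.1]
finger_gap: 0.0001
time_s: 34.45
tool_pos: [0.5566, 0.3973, 0.3452]
tool_rot: [-0.704, 0.019, -0.02, 0.709]
contact_force: [-0.4, -0.3, 0.0]
finger_gap: -0.0003
t 34.45 p [0.5566 0.3973 0.3452] x [ 0.9985 -0.0552  0.0006] y [ 0.001   0.0069 -1.    ] z [0.0552 0.9984 0.0069] 
j [0.4543 0.5182 1.1276 0.0058 1.4919 0.5092] F [-0.4457 -0.3078  0.0476] gap -0.0003182879097662945
```

View pics/sc30.png

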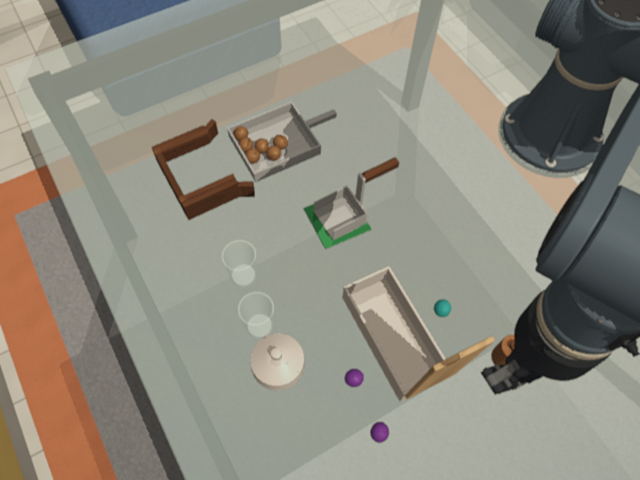

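View pics/top30.png

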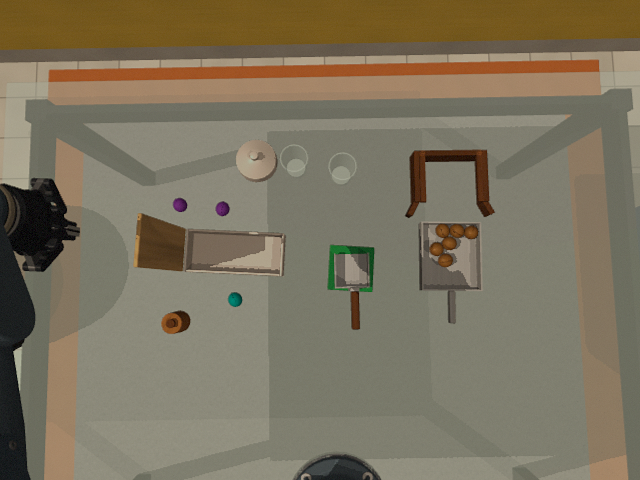

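```bash
python3 -m jog '[{"dx":-0.002,"dy":0,"dz":-0.04,"ax":0,"ay":0,"az":0,"fingers":1},{"dx":-0.003,"dy":0,"dz":-0.08,"ax":0,"ay":0,"az":-0.5,"fingers":1},{"dx":-0.003,"dy":0,"dz":-0.11,"ax":0,"ay":0,"az":-0.5,"fingers":1},{"dx":-0.003,"dy":0,"dz":-0.115,"ax":0,"ay":0,"az":-0.5,"fingers":1},{"dx":-0.003,"dy":-0.015,"dz":-0.115,"ax":0,"ay":0,"az":-0.5,"fingers":1},{"dx":-0.003,"dy":-0.025,"dz":-0.115,"ax":0,"ay":0,"az":-0.5,"fingers":1},{"dx":-0.003,"dy":-0.035,"dz":-0.115,"ax":0,"ay":0,"az":-0.5,"fingers":1},{"dx":-0.004,"dy":-0.045,"dz":-0.113,"ax":0,"ay":0,"az":-0.5,"fingers":1},{"dx":-0.005,"dy":-0.055,"dz":-0.111,"ax":0,"ay":0,"az":-0.5,"fingers":1},{"dx":-0.005,"dy":-0.062,"dz":-0.11,"ax":0,"ay":0,"az":-0.5,"fingers":1}]'; python3 s.py; python3 - <<'E'
from pan import *
c=snap('scene','sc31')
E
```

```text
time_s: 35.55
tool_pos: [0.5521, 0.3314, 0.2366]
tool_rot: [-0.705, 0.023, -0.025, 0.709]
contact_force: [0.0, 1.5, -1.3]
finger_gap: 0.0001
t 35.55 p [0.5521 0.3314 0.2366] x [ 0.9977 -0.0675  0.0018] y [ 0.0022  0.0057 -1.    ] z [0.0675 0.9977 0.0059] 
j [0.3652 0.5461 1.3803 0.0049 1.2111 0.431 ] F [ 0.0291  1.4557 -1.3416] gap 0.00013027720470642015
```

View pics/sc31.png

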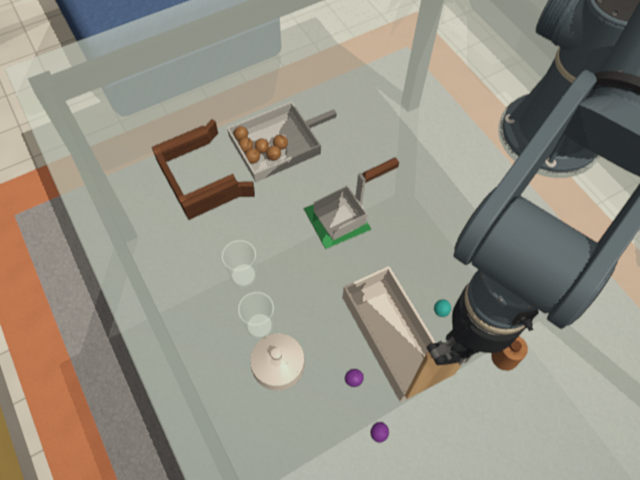

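```bash
python3 -m jog '[{"dx":-0.001,"dy":-0.013,"dz":-0.001,"ax":0,"ay":0,"az":0,"fingers":1},{"dx":-0.002,"dy":-0.029,"dz":-0.003,"ax":0,"ay":0,"az":0,"fingers":1},{"dx":-0.003,"dy":-0.045,"dz":-0.006,"ax":0,"ay":0,"az":0,"fingers":1},{"dx":-0.004,"dy":-0.061,"dz":-0.01,"ax":0,"ay":0,"az":0,"fingers":1},{"dx":-0.005,"dy":-0.076,"dz":-0.0155,"ax":0,"ay":0,"az":0,"fingers":1},{"dx":-0.006,"dy":-0.09,"dz":-0.022,"ax":0,"ay":0,"az":0,"fingers":1},{"dx":-0.007,"dy":-0.104,"dz":-0.0305,"ax":0,"ay":0,"az":0,"fingers":1},{"dx":-0.008,"dy":-0.1175,"dz":-0.04,"ax":0,"ay":0,"az":0,"fingers":1},{"dx":-0.0085,"dy":-0.13,"dz":-0.05,"ax":0,"ay":0,"az":0,"fingers":1},{"dx":-0.009,"dy":-0.141,"dz":-0.062,"ax":0,"ay":0,"az":0,"fingers":1}]'; python3 s.py; python3 - <<'E'
from pan import *
c=snap('scene','sc32')
E
```

```text
time_s: 36.6
tool_pos: [0.5427, 0.1882, 0.1736]
tool_rot: [-0.705, 0.024, -0.024, 0.708]
contact_force: [0.5, -0.3, -0.0]
finger_gap: 0.0001
t 36.6 p [0.5427 0.1882 0.1736] x [ 0.9977 -0.068   0.0005] y [ 0.0008  0.0042 -1.    ] z [0.068  0.9977 0.0042] 
j [0.1373 0.5322 1.6204 0.0048 0.9876 0.2026] F [ 0.4704 -0.2986 -0.0199] gap 6.59329202564784e-05
```

View pics/sc32.png

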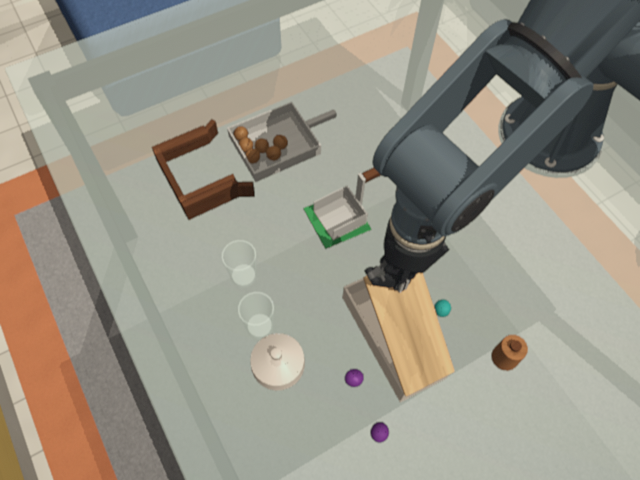

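```bash
python3 -m jog '[{"dx":-0.0005,"dy":-0.009,"dz":-0.012,"ax":0,"ay":0,"az":0,"fingers":1},{"dx":-0.001,"dy":-0.0176,"dz":-0.024,"ax":0,"ay":0,"az":0,"fingers":1},{"dx":-0.0016,"dy":-0.025,"dz":-0.038,"ax":0,"ay":0,"az":0,"fingers":1},{"dx":-0.002,"dy":-0.0325,"dz":-0.053,"ax":0,"ay":0,"az":0,"fingers":1},{"dx":-0.0024,"dy":-0.038,"dz":-0.068,"ax":0,"ay":0,"az":0,"fingers":1},{"dx":-0.0027,"dy":-0.042,"dz":-0.084,"ax":0,"ay":0,"az":0,"fingers":1},{"dx":-0.0029,"dy":-0.0445,"dz":-0.1,"ax":0,"ay":0,"az":0,"fingers":1},{"dx":-0.003,"dy":-0.046,"dz":-0.112,"ax":0,"ay":0,"az":0,"fingers":1},{"dx":-0.003,"dy":-0.046,"dz":-0.116,"ax":0,"ay":0,"az":0,"fingers":1},{"dx":-0.003,"dy":-0.046,"dz":-0.116,"ax":0,"ay":0,"az":0,"fingers":1}]'; python3 s.py
```

```text
time_s: 37.65
tool_pos: [0.5378, 0.1403, 0.0582]
tool_rot: [-0.706, 0.026, -0.023, 0.707]
contact_force: [-4.9, -1.7, 22.3]
finger_gap: -0.0001
t 37.65 p [0.5378 0.1403 0.0582] x [ 0.9977 -0.068  -0.0044] y [-0.0043  0.0017 -1.    ] z [0.068  0.9977 0.0014] 
j [0.053  0.6945 1.7354 0.003  0.716  0.1188] F [-4.9313 -1.7179 22.3418] gap -7.425386137693362e-05
```

```bash
python3 -m jog '[{"dx":0,"dy":0,"dz":0.04,"ax":0,"ay":0,"az":0,"fingers":1},{"dx":0,"dy":0,"dz":0.09,"ax":0,"ay":0,"az":-4,"fingers":1},{"dx":-0.01,"dy":-0.02,"dz":0.13,"ax":0,"ay":0,"az":-12,"fingers":1},{"dx":-0.02,"dy":-0.05,"dz":0.17,"ax":0,"ay":0,"az":-20,"fingers":1},{"dx":-0.04,"dy":-0.09,"dz":0.19,"ax":0,"ay":0,"az":-28,"fingers":1},{"dx":-0.06,"dy":-0.13,"dz":0.19,"ax":0,"ay":0,"az":-36,"fingers":1},{"dx":-0.08,"dy":-0.17,"dz":0.19,"ax":0,"ay":0,"az":-44,"fingers":1},{"dx":-0.1,"dy":-0.21,"dz":0.19,"ax":0,"ay":0,"az":-52,"fingers":1},{"dx":-0.11,"dy":-0.25,"dz":0.19,"ax":0,"ay":0,"az":-60,"fingers":1},{"dx":-0.12,"dy":-0.29,"dz":0.19,"ax":0,"ay":0,"az":-68,"fingers":1}]'; python3 -m jog '[{"dx":0,"dy":-0.04,"dz":0,"ax":0,"ay":0,"az":-8,"fingers":-1},{"dx":0,"dy":-0.08,"dz":0,"ax":0,"ay":0,"az":-16,"fingers":-1},{"dx":0,"dy":-0.1,"dz":-0.02,"ax":0,"ay":0,"az":-19.5,"fingers":-1},{"dx":0,"dy":-0.1,"dz":-0.04,"ax":0,"ay":0,"az":-19.5,"fingers":-1},{"dx":0,"dy":-0.1,"dz":-0.04,"ax":0,"ay":0,"az":-19.5,"fingers":-1}]';python3 s.py; python3 - <<'E'
from pan import *
o=observe();np.save('pics/o33.npy',np.r_[o["tool_pos"],o["tool_rot"]]);c=snap('wrist','w33');c=snap('scene','sc33');c=snap('top','top33')
E
```

```text
time_s: 38.65
tool_pos: [0.4167, -0.1509, 0.2482]
tool_rot: [-0.57, 0.418, -0.416, 0.573]
contact_force: [0.5, -0.5, -0.5]
finger_gap: 0.0
time_s: 39.15
tool_pos: [0.4148, -0.2502, 0.2058]
tool_rot: [-0.491, 0.511, -0.505, 0.494]
contact_force: [-1.2, 0.0, 0.3]
finger_gap: 0.0726
t 39.15 p [ 0.4148 -0.2502  0.2058] x [-0.0313 -0.9995 -0.0091] y [-0.0033  0.0092 -1.    ] z [ 0.9995 -0.0313 -0.0036] 
j [-0.7766  0.3799  1.8005  0.0051  0.97    0.8227] F [-1.1543  0.033   0.2863] gap 0.07263180431225658
```

View pics/w33.png

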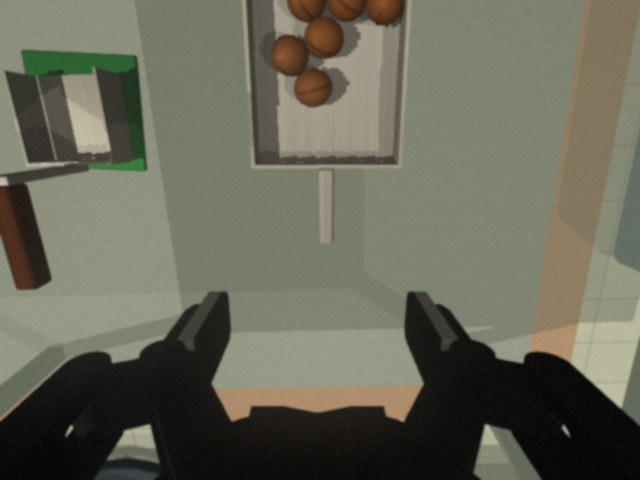

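View pics/sc33.png

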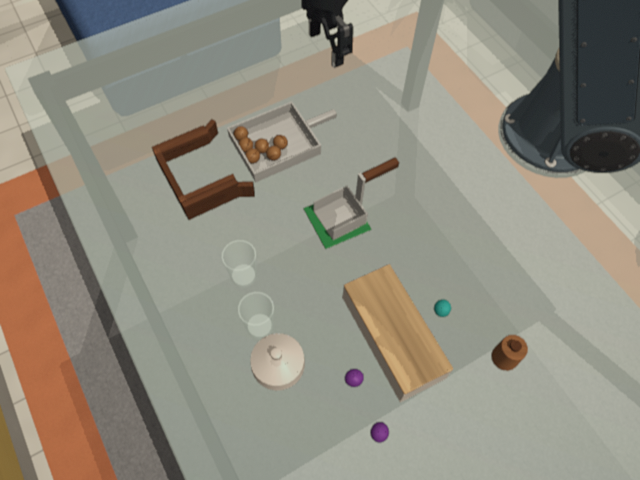

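```bash
python3 - <<'E'
from w import *
np.set_printoptions(suppress=True,precision=4)
o=np.load('pics/o33.npy');o={"tool_pos":o[:3],"tool_rot":o[3:]};c=load('w33')
for u,v in [(325.5,170),(326,243)]: print('handle',wpt(c,o,u,v,.03))
for u,v in [(251,166),(401,166)]: print('rim',wpt(c,o,u,v,.03))
c=load('top33');i=c['img'];cv2.imwrite('pics/c33.png',cv2.resize(i[140:330,395:505],None,fx=3.1,fy=3.1,interpolation=cv2.INTER_CUBIC))
E
```

```text
handle [ 0.4513 -0.2564  0.03  ]
handle [ 0.3847 -0.2552  0.03  ]
rim [ 0.4567 -0.1917  0.03  ]
rim [ 0.4528 -0.3218  0.03  ]
```

View pics/c33.png

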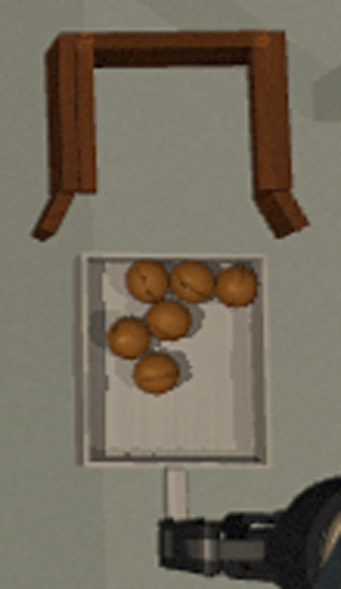

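```bash
python3 -m jog '[{"dx":-0.003,"dy":-0.0055,"dz":-0.04,"ax":-0.5,"ay":0,"az":0.4,"fingers":-1},{"dx":-0.003,"dy":-0.0055,"dz":-0.08,"ax":-0.5,"ay":0,"az":0.4,"fingers":-1},{"dx":-0.003,"dy":-0.0055,"dz":-0.12,"ax":-0.5,"ay":0,"az":0.4,"fingers":-1},{"dx":-0.003,"dy":-0.0055,"dz":-0.16,"ax":-0.5,"ay":0,"az":0.4,"fingers":-1},{"dx":-0.003,"dy":-0.0055,"dz":-0.185,"ax":-0.5,"ay":0,"az":0.4,"fingers":-1},{"dx":-0.003,"dy":-0.0055,"dz":-0.195,"ax":-0.5,"ay":0,"az":0.4,"fingers":-1},{"dx":-0.003,"dy":-0.0055,"dz":-0.196,"ax":-0.5,"ay":0,"az":0.4,"fingers":-1}]'; python3 s.py
```

```text
time_s: 40.0
tool_pos: [0.4142, -0.2559, 0.0123]
tool_rot: [0.495, -0.504, 0.507, -0.494]
contact_force: [0.4, -0.5, -0.1]
finger_gap: 0.0853
t 40.0 p [ 0.4142 -0.2559  0.0123] x [-0.0212 -0.9998  0.0039] y [ 0.0011 -0.0039 -1.    ] z [ 0.9998 -0.0212  0.0012] 
j [-0.7822  0.7372  1.929  -0.0043  0.4718  0.8136] F [ 0.3951 -0.5153 -0.1366] gap 0.0852839171090827
```

```bash
python3 -m jog '[{"dx":0,"dy":0,"dz":-0.002,"ax":0,"ay":0,"az":0,"fingers":1},{"dx":0,"dy":0,"dz":-0.002,"ax":0,"ay":0,"az":0,"fingers":1},{"dx":0,"dy":0,"dz":-0.002,"ax":0,"ay":0,"az":0,"fingers":1},{"dx":0,"dy":0,"dz":-0.002,"ax":0,"ay":0,"az":0,"fingers":1},{"dx":0,"dy":0,"dz":-0.002,"ax":0,"ay":0,"az":0,"fingers":1},{"dx":0,"dy":0,"dz":-0.002,"ax":0,"ay":0,"az":0,"fingers":1},{"dx":0,"dy":0,"dz":-0.002,"ax":0,"ay":0,"az":0,"fingers":1}]' 30; python3 s.py
```

```text
time_s: 40.7
tool_pos: [0.4145, -0.2562, 0.0111]
tool_rot: [0.495, -0.504, 0.507, -0.494]
contact_force: [-0.3, -0.0, 5.7]
finger_gap: 0.0133
t 40.7 p [ 0.4145 -0.2562  0.0111] x [-0.0219 -0.9997  0.0046] y [ 0.0021 -0.0047 -1.    ] z [ 0.9998 -0.0219  0.0022] 
j [-0.7823  0.7399  1.9292 -0.0041  0.4677  0.814 ] F [-0.3485 -0.0273  5.6854] gap 0.013328142223843844
```

```bash
python3 - <<'E'
from h import *
c=load('top33')
f=lambda x,y:(x/3.1+395,y/3.1+140)
for n,q in dict(fl=(96,190),bl=(94,66),fr=(255,190),br=(249,66),ofl=(48,180),ofr=(291,190),obl=(48+12,36),obr=(285,33)).items(): print(n,pt(c,*f(*q),.052).round(4))
# depth-based: top points of stand
f_=K(c);v,u=np.mgrid[0:480,0:640];z=c["z_map"].astype(float)
P=np.stack([(u-c["cx"])/f_*z,-(v-c["cy"])/f_*z,-z],-1)@c["T"][:3,:3].T+c["T"][:3,3]
m=(abs(P[...,2]-.051)<.004)&(P[...,0]>.63)&(P[...,1]<-.14)&(P[...,1]>-.4)
for lo in np.arange(.64,.76,.01):
    k=m&(P[...,0]>lo)&(P[...,0]<lo+.01); y=np.sort(P[k][:,1])
    if len(y)>4:
        g=np.diff(y); j=g.argmax(); print(round(lo,2),len(y),'outer',y[0].round(4),y[-1].round(4),'mid',((y[0]+y[-1])/2).round(4),'inner',y[j].round(4),y[j+1].round(4),'mid',((y[j]+y[j+1])/2).round(4))
k=m&(abs(P[...,1]+.26)<.04); print('back bar x',P[k][:,0].min().round(4),P[k][:,0].max().round(4))
E
```

```text
fl [ 0.645  -0.2037  0.052 ]
bl [ 0.7326 -0.2058  0.052 ]
fr [ 0.6429 -0.3137  0.052 ]
br [ 0.7306 -0.314   0.052 ]
ofl [ 0.6526 -0.1707  0.052 ]
ofr [ 0.6424 -0.3387  0.052 ]
obl [ 0.7545 -0.1829  0.052 ]
obr [ 0.7537 -0.3403  0.052 ]
0.64 49 outer -0.3385 -0.1805 mid -0.2595 inner -0.3156 -0.202 mid -0.2588
0.65 105 outer -0.3388 -0.1801 mid -0.2595 inner -0.3147 -0.2029 mid -0.2588
0.66 103 outer -0.339 -0.1796 mid -0.2593 inner -0.3143 -0.2029 mid -0.2586
0.67 103 outer -0.3397 -0.1794 mid -0.2595 inner -0.3155 -0.2029 mid -0.2592
0.68 113 outer -0.3393 -0.1795 mid -0.2594 inner -0.3154 -0.2039 mid -0.2596
0.69 97 outer -0.339 -0.1802 mid -0.2596 inner -0.3154 -0.2037 mid -0.2596
0.7 103 outer -0.3395 -0.1804 mid -0.26 inner -0.3151 -0.2041 mid -0.2596
0.71 97 outer -0.3401 -0.1795 mid -0.2598 inner -0.3155 -0.203 mid -0.2593
0.72 101 outer -0.3391 -0.1807 mid -0.2599 inner -0.3155 -0.2035 mid -0.2595
0.73 104 outer -0.3402 -0.1801 mid -0.2602 inner -0.3156 -0.2042 mid -0.2599
0.74 207 outer -0.338 -0.1802 mid -0.2591 inner -0.2777 -0.2749 mid -0.2763
0.75 248 outer -0.3394 -0.1804 mid -0.2599 inner -0.3064 -0.3039 mid -0.3052
back bar x 0.7449 0.7581
```

```bash
python3 -m jog '[{"dx":0.003,"dy":0,"dz":0.001,"ax":0,"ay":0,"az":0.2,"fingers":1},{"dx":0.01,"dy":-0.0003,"dz":0.001,"ax":0,"ay":0,"az":0.4,"fingers":1},{"dx":0.02,"dy":-0.0006,"dz":0.001,"ax":0,"ay":0,"az":0.7,"fingers":1},{"dx":0.03,"dy":-0.001,"dz":0.001,"ax":0,"ay":0,"az":0.7,"fingers":1},{"dx":0.04,"dy":-0.001,"dz":0.001,"ax":0,"ay":0,"az":0.7,"fingers":1},{"dx":0.05,"dy":-0.001,"dz":0.001,"ax":0,"ay":0,"az":0.7,"fingers":1},{"dx":0.06,"dy":-0.0012,"dz":0.001,"ax":0,"ay":0,"az":0.7,"fingers":1},{"dx":0.068,"dy":-0.0013,"dz":0.001,"ax":0,"ay":0,"az":0.7,"fingers":1},{"dx":0.073,"dy":-0.0015,"dz":0.001,"ax":0,"ay":0,"az":0.7,"fingers":1},{"dx":0.075,"dy":-0.0015,"dz":0.001,"ax":0,"ay":0,"az":0.7,"fingers":1}]'; python3 s.py; python3 - <<'E'
from pan import *
c=snap('wrist','w34');c=snap('top','top34');i=c['img'];cv2.imwrite('pics/c34.png',cv2.resize(i[140:330,395:505],None,fx=3.1,fy=3.1,interpolation=cv2.INTER_CUBIC))
E
```

```text
time_s: 41.7
tool_pos: [0.4901, -0.2577, 0.012]
tool_rot: [0.498, -0.5, 0.504, -0.497]
contact_force: [-1.3, -0.5, -2.7]
finger_gap: 0.0133
t 41.7 p [ 0.4901 -0.2577  0.012 ] x [-0.0093 -0.9999  0.0048] y [ 0.0024 -0.0049 -1.    ] z [ 1.     -0.0093  0.0025] 
j [-0.6847  0.7727  1.7594 -0.0039  0.6045  0.8986] F [-1.2936 -0.45   -2.7471] gap 0.013317826548324618
```

View pics/w34.png

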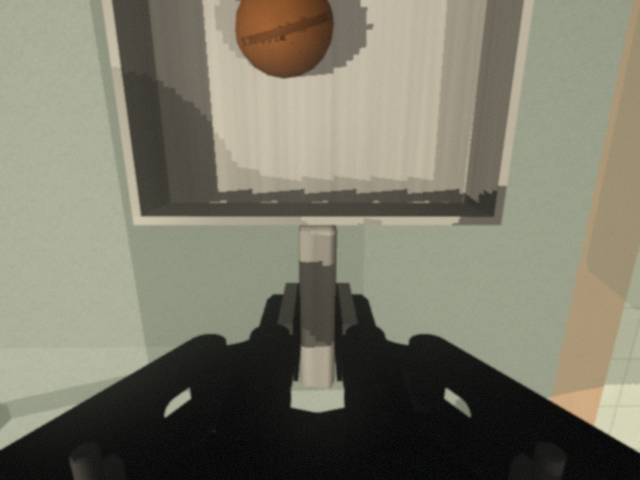

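View pics/c34.png

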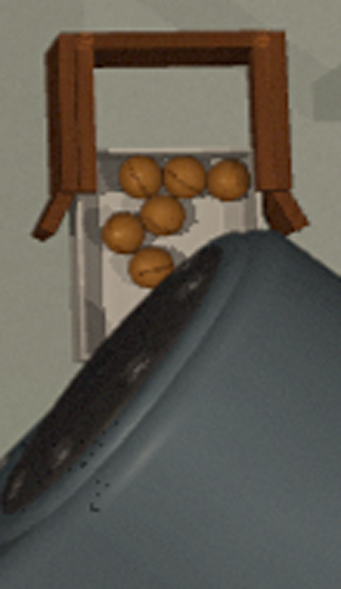

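Tray entering cleanly; push on home, reaching the stop gently.

```bash
python3 -m jog '[{"dx":0.005,"dy":0,"dz":0,"ax":0,"ay":0,"az":0,"fingers":1},{"dx":0.015,"dy":-0.0002,"dz":0,"ax":0,"ay":0,"az":0,"fingers":1},{"dx":0.025,"dy":-0.0003,"dz":0,"ax":0,"ay":0,"az":0,"fingers":1},{"dx":0.035,"dy":-0.0005,"dz":0,"ax":0,"ay":0,"az":0,"fingers":1},{"dx":0.043,"dy":-0.0005,"dz":0,"ax":0,"ay":0,"az":0,"fingers":1},{"dx":0.05,"dy":-0.0006,"dz":0,"ax":0,"ay":0,"az":0,"fingers":1},{"dx":0.055,"dy":-0.0006,"dz":0,"ax":0,"ay":0,"az":0,"fingers":1},{"dx":0.058,"dy":-0.0006,"dz":0,"ax":0,"ay":0,"az":0,"fingers":1},{"dx":0.06,"dy":-0.0006,"dz":0,"ax":0,"ay":0,"az":0,"fingers":1}]'; python3 s.py
```

```text
time_s: 42.7
tool_pos: [0.5502, -0.2583, 0.012]
tool_rot: [0.498, -0.5, 0.504, -0.497]
contact_force: [-1.1, 0.1, -2.4]
finger_gap: 0.013
t 42.7 p [ 0.5502 -0.2583  0.012 ] x [-0.0096 -0.9999  0.005 ] y [ 0.003 -0.005 -1.   ] z [ 0.9999 -0.0096  0.003 ] 
j [-0.6214  0.8103  1.6178 -0.0036  0.7083  0.9617] F [-1.1027  0.0733 -2.4406] gap 0.013044821309220186
```

```bash
python3 -m jog '[{"dx":0.002,"dy":0,"dz":0,"ax":0,"ay":0,"az":0,"fingers":1},{"dx":0.004,"dy":0,"dz":0,"ax":0,"ay":0,"az":0,"fingers":1},{"dx":0.006,"dy":0,"dz":0,"ax":0,"ay":0,"az":0,"fingers":1},{"dx":0.006,"dy":0,"dz":0,"ax":0,"ay":0,"az":0,"fingers":1}]'
```

```text
time_s: 43.1
tool_pos: [0.5565, -0.2584, 0.012]
tool_rot: [0.498, -0.5, 0.505, -0.497]
contact_force: [0.6, -0.2, -3.4]
finger_gap: 0.0133
```

```bash
python3 -m jog '[{"dx":0.002,"dy":0,"dz":0,"ax":0,"ay":0,"az":0,"fingers":1},{"dx":0.003,"dy":0,"dz":0,"ax":0,"ay":0,"az":0,"fingers":1},{"dx":0.003,"dy":0,"dz":0,"ax":0,"ay":0,"az":0,"fingers":1}]';python3 - <<'E'
from pan import *
c=snap('top','top35');i=c['img'];cv2.imwrite('pics/c35.png',cv2.resize(i[140:330,395:505],None,fx=3.1,fy=3.1,interpolation=cv2.INTER_CUBIC))
E
```

```text
time_s: 43.4
tool_pos: [0.5564, -0.2581, 0.0115]
tool_rot: [0.499, -0.502, 0.502, -0.496]
contact_force: [-8.2, -1.5, -1.5]
finger_gap: 0.0132
```

View pics/c35.png

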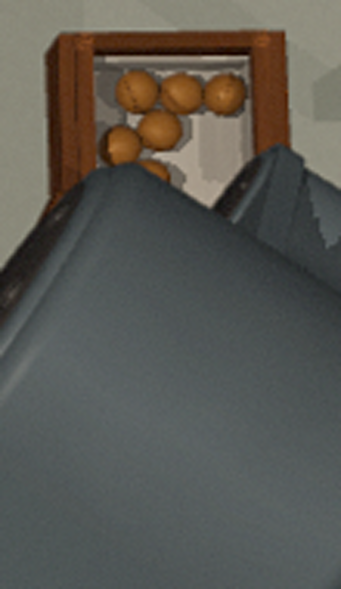

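```bash
python3 -m jog '[{"dx":0.001,"dy":0,"dz":0,"ax":0,"ay":0,"az":0,"fingers":-1},{"dx":0.001,"dy":0,"dz":0,"ax":0,"ay":0,"az":0,"fingers":-1},{"dx":0,"dy":0,"dz":0,"ax":0,"ay":0,"az":0,"fingers":-1},{"dx":0,"dy":0,"dz":0,"ax":0,"ay":0,"az":0,"fingers":-1},{"dx":0,"dy":0,"dz":0,"ax":0,"ay":0,"az":0,"fingers":-1},{"dx":0,"dy":0,"dz":0.03,"ax":0,"ay":0,"az":0,"fingers":-1},{"dx":0,"dy":0,"dz":0.07,"ax":0,"ay":0,"az":0,"fingers":-1},{"dx":0,"dy":0,"dz":0.11,"ax":0,"ay":0,"az":0,"fingers":-1},{"dx":0,"dy":0,"dz":0.15,"ax":0,"ay":0,"az":0,"fingers":-1},{"dx":-0.02,"dy":0,"dz":0.19,"ax":0,"ay":0,"az":0,"fingers":-1}]'; python3 -m jog '[{"dx":-0.04,"dy":-0.02,"dz":0.03,"ax":0,"ay":0,"az":0,"fingers":-1},{"dx":-0.07,"dy":-0.05,"dz":0.05,"ax":0,"ay":0,"az":0,"fingers":-1},{"dx":-0.09,"dy":-0.09,"dz":0.05,"ax":0,"ay":0,"az":0,"fingers":-1},{"dx":-0.1,"dy":-0.13,"dz":0.05,"ax":0,"ay":0,"az":0,"fingers":-1},{"dx":-0.1,"dy":-0.17,"dz":0.05,"ax":0,"ay":0,"az":0,"fingers":-1},{"dx":-0.11,"dy":-0.2,"dz":0.05,"ax":0,"ay":0,"az":0,"fingers":-1},{"dx":-0.11,"dy":-0.2,"dz":0.05,"ax":0,"ay":0,"az":0,"fingers":-1}]'; python3 s.py; python3 - <<'E'
from pan import *
c=snap('top','top36');c=snap('scene','sc36')
E
```

```text
time_s: 44.45
tool_pos: [0.5384, -0.2586, 0.2036]
tool_rot: [0.499, -0.5, 0.504, -0.497]
contact_force: [1.2, 0.1, 0.5]
finger_gap: 0.0853
time_s: 45.15
tool_pos: [0.4271, -0.4631, 0.2535]
tool_rot: [0.499, -0.5, 0.506, -0.495]
contact_force: [0.2, 0.8, -0.5]
finger_gap: 0.0855
t 45.15 p [ 0.4271 -0.4631  0.2535] x [-0.012  -0.9999  0.0086] y [ 0.0014 -0.0087 -1.    ] z [ 0.9999 -0.012   0.0015] 
j [-1.0013  0.5085  1.4004 -0.0037  1.2246  0.5827] F [ 0.1591  0.8028 -0.4595] gap 0.08546474067202314
```

View pics/top36.png

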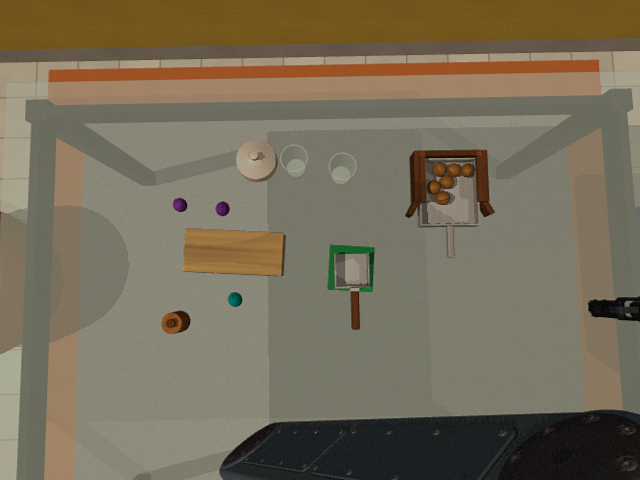

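View pics/sc36.png

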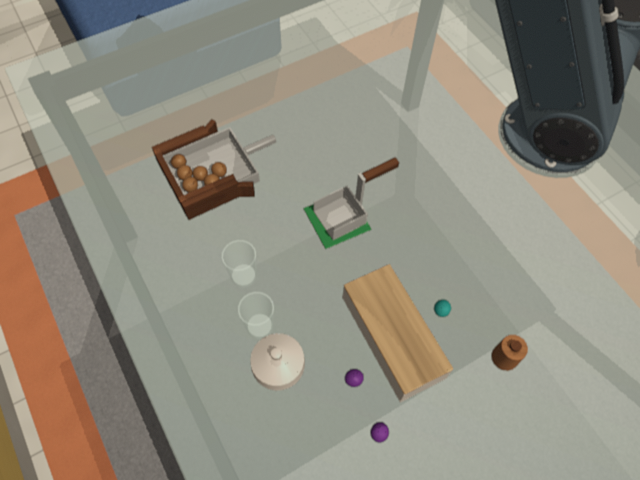

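```bash
python3 - <<'E'
from h import *
c=load('top36');f=K(c);v,u=np.mgrid[0:480,0:640];z=c["z_map"].astype(float)
P=np.stack([(u-c["cx"])/f*z,-(v-c["cy"])/f*z,-z],-1)@c["T"][:3,:3].T+c["T"][:3,3]
k=(abs(P[...,2]-.03)<.006)&(P[...,0]>.42)&(P[...,0]<.75)&(abs(P[...,1]+.258)<.006);x=P[k][:,0];print('handle end/gap',np.sort(x)[:3].round(4),len(x), 'tray origin x from handle end', x.min()+.145)
k=(abs(P[...,2]-.03)<.004)&(P[...,0]>.58)&(P[...,0]<.61)&(P[...,1]<-.17)&(P[...,1]>-.35);Q=P[k];print('rear rim x',Q[:,0].min().round(4),'y',Q[:,1].min().round(4),Q[:,1].max().round(4))
k=(abs(P[...,1]-.2)<.1)&(abs(P[...,0]-.543)<.04);
for lo in np.arange(.1,.31,.04):
    m=k&(P[...,1]>lo)&(P[...,1]<lo+.02);print('lid z',round(lo,2),np.median(P[m][:,2]).round(4))
k=(abs(P[...,2]-.04)<.004)&(P[...,0]>.44)&(P[...,0]<.57)&(abs(P[...,1]+.043)<.07);Q=P[k];print('scoop rim',Q.min(0).round(4),Q.max(0).round(4))
k=(abs(P[...,2]-.007)<.0025)&(abs(P[...,0]-.505)<.025)&(abs(P[...,1]+.043)<.025);Q=P[k];A=np.c_[Q[:,:2],np.ones(len(Q))];print('pan slope',np.linalg.lstsq(A,Q[:,2],rcond=None)[0].round(4))
E
```

```text
handle end/gap [0.5276 0.5276 0.5277] 322 tray origin x from handle end 0.6725510910229537
rear rim x 0.5801 y -0.3238 -0.1937
lid z 0.1 0.0561
lid z 0.14 0.0577
lid z 0.18 0.0576
lid z 0.22 0.0577
lid z 0.26 0.0578
lid z 0.3 nan
scoop rim [ 0.464  -0.0775  0.0361] [ 0.5371 -0.0036  0.0435]
pan slope [ 0.0037 -0.0027  0.0047]
  return _methods._mean(a, axis=axis, dtype=dtype,
  ret = ret.dtype.type(ret / rcount)
```

```bash
python3 -c "
from station import sign_off
print(sign_off())"
```

```text
the job is handed in; nothing more can be done
None
```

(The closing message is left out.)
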